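# Mix a batch of perfume blends

### The job

Run one mixing batch: stand every square perfume bottle upright in the tray of the white mixer, then lift the red guard, flip the toggle beneath it to the green side (on), let the guard drop shut, and press the black plunger right down to its stop and let it rise. Then, with the bottles still in the mixer, lift the guard again, flip the toggle back to the white side (off) and let the guard drop shut; only after that move all the bottles onto the cork mat, left standing upright there. Do not knock over the cup of pipettes.

Things in the scene. Friction and masses are not known exactly. Their poses are not given: they have to be found in the camera images.
- bottle_amber: square perfume bottle with amber (orange-brown) glass, loose, standing upright: body 50 x 50 x 52 mm, round black cap 34 mm in diameter from 56 to 88 mm above the underside, 88 mm high in all, about 0.2 kg; origin at the centre of its underside, z up its axis. May be absent. It can be lifted by the cap.
- bottle_rose: square perfume bottle with rose pink glass, loose, standing upright: body 50 x 50 x 52 mm, round black cap 34 mm in diameter from 56 to 88 mm above the underside, 88 mm high in all, about 0.2 kg; origin at the centre of its underside, z up its axis. May be absent. It can be lifted by the cap.
- bottle_green: square perfume bottle with green glass, loose, standing upright: body 50 x 50 x 52 mm, round black cap 34 mm in diameter from 56 to 88 mm above the underside, 88 mm high in all, about 0.2 kg; origin at the centre of its underside, z up its axis. May be absent. It can be lifted by the cap.
- bottle_blue: square perfume bottle with blue glass, loose, standing upright: body 50 x 50 x 52 mm, round black cap 34 mm in diameter from 56 to 88 mm above the underside, 88 mm high in all, about 0.2 kg; origin at the centre of its underside, z up its axis. May be absent. It can be lifted by the cap.
- mixer: the bottle mixer, fixed: white housing 190 x 190 mm with a square aluminium tray on top; origin at the centre of its underside on the table, x away from the robot, y left
- mixer_floor (a point): centre of the black rubber floor of the mixer's tray, 48 mm above the table, axes as the mixer; the tray is 160 x 160 mm inside, its walls are 4 mm thick and rise 16 mm above the floor; room for four bottles two by two (for instance 37 mm either side of the centre in x and y)
- console: blue control box, fixed, 140 (x) x 210 (y) x 50 mm high; origin at the centre of its underside, x away from the robot, y left. On its top (z = 50 mm): the guard and toggle, centred at y = +45 mm; the plunger, at x = -5, y = -65 mm; a green strip at y = -8 mm beside the guard (on side) and a white strip at y = +98 mm (off side)
- guard (a joint): angle of the red see-through guard hood over the toggle, rad: 0 shut, 1.75 fully open. 80 mm long (x), 84 mm wide (y), top 98 mm above the table; its front wall (at console x = -55 mm) and side walls are 3 mm thick and end 77 mm above the table, 27 mm clear of the console's top. A spring and its weight shut it (0.05 to 0.1 N m) whenever nothing holds it up
- guard_hinge (a point): middle of the guard's hinge line, which runs along the console's y axis at the hood's far end: console x = +25, y = +45, z = 53 mm
- guard_lip (a point): on the thumb lip that stands out 14 mm toward the robot from the top of the guard's front wall (console x = -65, z = 98 mm when shut; 4 mm thick). Shut fingers tilted about 45 degrees, pointing down and away from the robot, fit below the front wall; raised as they are pushed on, they lift the hood, which rests on them while their tips work the toggle
- toggle (a joint): angle of the steel toggle, rad: 0 leaning fully to the white (+y of the console) side, off; 0.9 leaning fully to the green (-y) side, on; 0.45 upright. It stays where it is left (stiff, about 1.5 N sideways at its ball)
- toggle_tip (a point): top of the toggle's ball (14 mm in diameter). The toggle stands 36 mm out of the console's top, its pivot on the top face at console x = -23, y = +45 mm, and swings along the console's y axis
- plunger (a joint): travel of the spring plunger, m: 0 up, 0.020 fully down at its stop. It takes about 3 N to start and 8 N to reach the stop, and it springs back up
- plunger_top (a point): centre of the top of the plunger's round black head, 48 mm in diameter, 109 mm above the table when up, 89 mm when down
- mat: cork mat, fixed, 150 (x) x 240 (y) x 4 mm thick; origin at the centre of its underside, x away from the robot, y left; its top is 4 mm above the table
- pipette_cup: clear plastic cup 88 mm across at the rim and 110 mm high, full of white pipettes standing up to 190 mm; loose; origin at the centre of its underside
There are look-alikes about, which are no part of the job. Leave any yellow look-alike of the bottle_rose alone.

How it is judged:
By the outcome, as a careful person would: the job done as asked, in the order asked, and still so for the second after the job is handed in, with the robot touching nothing.
Of bottle_amber, bottle_rose, bottle_green, bottle_blue only 2 to 4 are there at a start; the rules pass over those that are not, and their reading is None.
At some moment in a run one of bottle_amber, bottle_rose, bottle_green, bottle_blue may be knocked a few centimetres aside while the robot is not near it.
Once in a run the grip may slacken for a moment while it holds something.
It also fails if it takes over 210 s, if anything falls off the work surface, if the arm or the gripper's body presses on something with over 40 N, if the wrist force passes 120 N, or if a joint passes its speed limit or range.

### The arm

A 6-joint arm with a two-finger parallel gripper is mounted at the origin on the work surface. World frame = base frame: x ahead of the robot, y to its left, z up, the work surface at z = 0. Lengths are in m, angles in degrees, forces in N, time in s.
With the tool pointing down it reaches from about 0.4 to 0.825 m from the base axis. Payload 7 kg.
Tool frame: the origin (TCP) lies on the centre line of the jaws, within the pads' length; the fingertips stand 8 mm ahead of it and the grasp point (between the pads) lies 11 mm behind it; z points along the fingers, y is the line along which they close (so a half turn about z gives the same grasp; the last joint's range is limited). The gripper opens to 88 mm and grips with 3 to 60 N. Pads are 19 mm wide; open, the fingers measure 130 mm over their backs; the gripper's body (78 mm by 193 mm) begins 47 mm behind the grasp point.
Start: joints at [93.054, 20.546, 0.682, 0, -70.136, -16.507], TCP at [0.157, 0.656, 0.235] pointing down, gripper open.
Joint ranges: [-176.03, 176.03], [-82.01, 121.73], [-58.28, 71.71], [-173.87, 95.51], [-174.79, -0.11], [-173.66, 173.66]. Speed limits (degrees/s): [136.94, 136.94, 172.46, 180, 180, 180].

### API

Orientations are given as [roll, pitch, yaw] about the fixed x, y, z axes, in that order (R = Rz(yaw) Ry(pitch) Rx(roll)).
In Python, from plant import r gives the robot as it stands.
- The arm moves only by the tool carry_out, never from a script. Its argument "targets" is a list of rows, each a list of 6 numbers: the shift along the tool's x, y, z scaled (see below), then the turn, a rotation vector about the tool's x, y, z scaled (see below). A call has 1 to 5 rows; each row shifts and turns the commanded pose from where the row before left it, along the tool's axes as they then stand; what a row does not reach is not made up. The controller multiplies each number of a shift by 0.5 m and each number of a turn by 60 degrees. A row lasts 1/8 s, in which the tool goes at most 62.5 mm and 10.7 degrees, less where a joint would pass 70% of its speed; a pose out of reach is approached as far as the arm can. A call with a number of a shift or a turn outside -1 to 1 is refused whole. A call with a gripper value outside its range is refused whole. "hand" is the opening, from 0 (shut) to 1 (fully open), set as the call begins (left out, the last holds). The fingers move at their own pace and stop on an object; "squeeze" is the grip in N (left out, the last holds). Time passes only in rows, so rows that do not move let the fingers close. It gives the time, the measured TCP pose, the force, the opening and the grip force at its end, in the units of the state.
- r.get_state(): the state, without advancing time (a new reading comes with each control period).
- r.capture(name): name is "scene" or "top" or "wrist"; returns the picture (420x560x3 uint8, red, green, blue); there is no depth.
- r.camera_info(name): a dict with "K" (3x3 intrinsics, pixels), "distortion" ([k1, k2, p1, p2, k3] as OpenCV has them; the pictures are not rectified), "eye" and "attitude" of the camera in the world. Camera axes: x right, y down, z forward; pixel columns grow to the right and rows downward; lengths in m; the calibration is good to about 2 mm. A picture is of the moment at which its call begins: read the wrist's pose just before it. camera_info takes no time and is no camera call; for the wrist camera it gives the pose at the moment of the call.
- r.close_job(): hands the job in; it is judged then, once.
The state is a dict: "time_s": time; "joints": joint angles; "qd": joint speeds; "joint_torque": joint torques, N m; "tcp_pos": TCP position; "eef_rot": TCP orientation; "contact_force": force on the tool from outside, world axes, zero at the start; "moment": the same for the moment, N m; "gripper_width": finger opening in m; "gripper_force": force on a finger pad.
Only numpy, scipy, OpenCV 4.12 (cv2) and the standard library are available. Lean on these libraries where they do the work, as an engineer would, in place of code of your own. Each camera call takes 0.05 s, during which the arm holds its last target. There are 200 camera calls.

## Working session

There is one attempt and no reset: what is moved stays moved. The work goes in short steps, Python scripts to look and compute and a tool call to move; the robot and the scene stay as the last step left them, time stands still between calls to the robot, and variables do not carry over. Pictures are saved under pics/ and viewed, at most 14 in all, crops included, and the job is handed in when it is done.

Besides the shell and the picture viewer there is one more tool, called after "Emit:" as name(argument=value, ...) on one line, values as JSON. carry_out: Moves the arm, as the interface text tells. Its arguments: {"type":"object","properties":{"targets":{"type":"array","items":{"type":"array","items":{"type":"number","minimum":-1,"maximum":1}}},"hand":{"type":"number"},"squeeze":{"type":"number"}},"required":["targets"]}

```bash
ls; mkdir -p pics; python3 - <<'E'
from plant import r
import cv2,numpy as np
np.set_printoptions(precision=4,suppress=True)
s=r.get_state();print({k:np.round(v,3) for k,v in s.items()})
for n in("scene","top","wrist"):
    print(n,r.camera_info(n)); cv2.imwrite(f"pics/{n}0.png",r.capture(n)[:,:,::-1])
E
```

```text
pics
{'time_s': np.float64(0.0), 'joints': array([ 93.052,  20.589,   0.632,  -0.02 , -70.135, -16.506]), 'qd': array([ 0.025,  0.   ,  0.03 , -0.007,  0.101, -0.063]), 'joint_torque': array([  0.002, -58.272,  29.305,   6.997,   0.007,  -0.   ]), 'tcp_pos': array([0.157, 0.656, 0.234]), 'eef_rot': array([179.906,  -0.008, -13.46 ]), 'contact_force': array([-0.873,  0.368, -0.673]), 'moment': array([ 0.004,  0.016, -0.009]), 'gripper_force': np.float64(0.0), 'gripper_width': np.float64(0.088)}
scene {'K': array([[511.6545,   0.    , 286.6188],
       [  0.    , 511.6545, 197.0936],
       [  0.    ,   0.    ,   1.    ]]), 'distortion': array([-0.0746,  0.    ,  0.    ,  0.    ,  0.    ]), 'eye': array([ 1.2631, -0.4671,  1.2308]), 'attitude': array([-139.922 ,   -0.1139,   55.428 ])}
top {'K': array([[474.5169,   0.    , 278.6299],
       [  0.    , 474.5169, 205.6715],
       [  0.    ,   0.    ,   1.    ]]), 'distortion': array([-0.0602,  0.    ,  0.    ,  0.    ,  0.    ]), 'eye': array([0.3873, 0.0626, 1.2262]), 'attitude': array([-174.6621,    0.9132,  -91.4665])}
wrist {'K': array([[303.628 ,   0.    , 277.6009],
       [  0.    , 303.628 , 212.7163],
       [  0.    ,   0.    ,   1.    ]]), 'distortion': array([-0.0582,  0.    ,  0.    ,  0.    ,  0.    ]), 'eye': array([0.2306, 0.6386, 0.384 ]), 'attitude': array([ 163.8153,   -0.1412, -103.4423])}
```

View pics/top0.png

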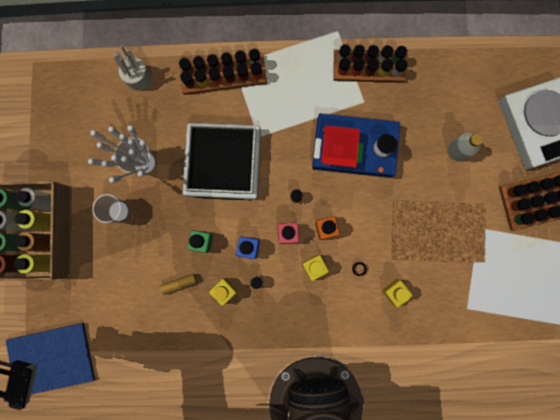

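View pics/scene0.png

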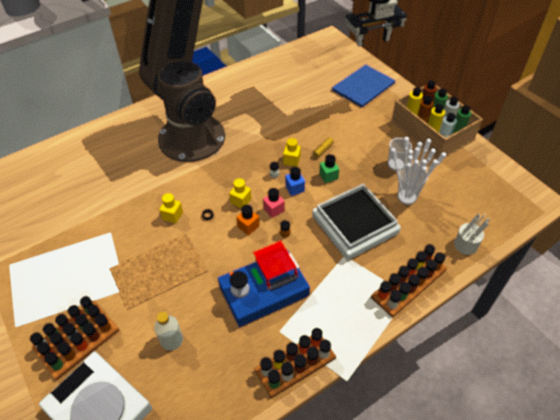

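The top view shows four bottles: green (200,241), blue (248,247), rose (288,233) and amber (327,228). There are three yellow look-alikes at (316,267), (223,292) and (399,293), which I'll leave alone. The mixer is at (222,160), the console at (357,145) and the mat at (438,231). The pipettes are at (125,160).

```bash
cat > h.py <<'E'
from plant import r
import cv2,numpy as np
from scipy.spatial.transform import Rotation as Ro
np.set_printoptions(precision=4,suppress=True)
def ray(name,uv,info=None):
    c=info or r.camera_info(name)
    p=cv2.undistortPoints(np.float64(uv).reshape(-1,1,2),c["K"],np.float64(c["distortion"]))[:,0]
    d=np.c_[p,np.ones(len(p))]@Ro.from_euler("xyz",c["attitude"],degrees=True).as_matrix().T
    return np.array(c["eye"]),d
def onplane(name,uv,z,info=None):
    e,d=ray(name,uv,info); return e+d*((z-e[2])/d[:,2])[:,None]
def proj(name,P,info=None):
    c=info or r.camera_info(name)
    M=Ro.from_euler("xyz",c["attitude"],degrees=True).as_matrix().T
    return cv2.projectPoints(np.float64(P).reshape(-1,1,3),cv2.Rodrigues(M)[0],-M@np.array(c["eye"]),c["K"],np.float64(c["distortion"]))[0][:,0]
def tri(u1,u2,n1="top",n2="scene"):
    a,d=ray(n1,[u1]);b,e=ray(n2,[u2]);d=d[0];e=e[0]
    t=np.linalg.lstsq(np.c_[d,-e],b-a,rcond=None)[0];p,q=a+d*t[0],b+e*t[1]
    return (p+q)/2,np.linalg.norm(p-q)
def blobs(m,amin=60):
    n,l,s,c=cv2.connectedComponentsWithStats(m.astype(np.uint8));
    return [(c[i],s[i],l==i) for i in range(1,n) if s[i,4]>=amin]
HUE=dict(amber=(3,13),rose=(165,179),green=(45,85),blue=(105,125))
def caps(name="top",img=None):
    """cap-top centres: dark blob inside/next to each coloured body"""
    im=r.capture(name) if img is None else img
    h=cv2.cvtColor(im,cv2.COLOR_RGB2HSV);out={}
    return im,h
E
python3 - <<'E'
from h import *
print(proj("top",[[0,0,0]]),proj("scene",[[0,0,0]]))
im=cv2.imread("pics/top0.png");h=cv2.cvtColor(im,cv2.COLOR_BGR2HSV)
for n,u in dict(green=(200,241),blue=(248,247),rose=(288,233),amber=(327,228)).items():
    w=h[u[1]-14:u[1]+15,u[0]-14:u[0]+15]
    print(n,[w[14+dy,14+dx].tolist() for dx,dy in((-8,0),(0,-8),(8,0),(0,8),(0,0),(8,8))])
for n,u in dict(mixrimTL=(187,126),mat=(394,203),con=(318,115),conblue=(350,168),trayfloor=(222,160),gr=(340,145)).items(): print(n,h[u[1],u[0]])
cv2.imwrite("pics/crop1.png",cv2.resize(im[95:265,170:495],None,fx=2.4,fy=2.4,interpolation=cv2.INTER_CUBIC))
E
```

```text
[[315.1314 403.0524]] [[190.8687 137.9611]]
green [[0, 10, 25], [66, 128, 137], [65, 131, 66], [64, 121, 145], [140, 35, 22], [65, 143, 34]]
blue [[125, 53, 29], [111, 172, 165], [111, 180, 133], [111, 169, 158], [0, 0, 21], [114, 149, 58]]
rose [[177, 142, 181], [177, 144, 131], [177, 150, 172], [177, 144, 186], [150, 28, 18], [177, 150, 175]]
amber [[12, 213, 180], [10, 204, 100], [9, 167, 52], [12, 215, 179], [0, 13, 20], [11, 193, 95]]
mixrimTL [ 20  38 159]
mat [ 15 145 139]
con [112  44 104]
conblue [110 173  59]
trayfloor [30 40 19]
gr [  0 218 150]
```

View pics/crop1.png

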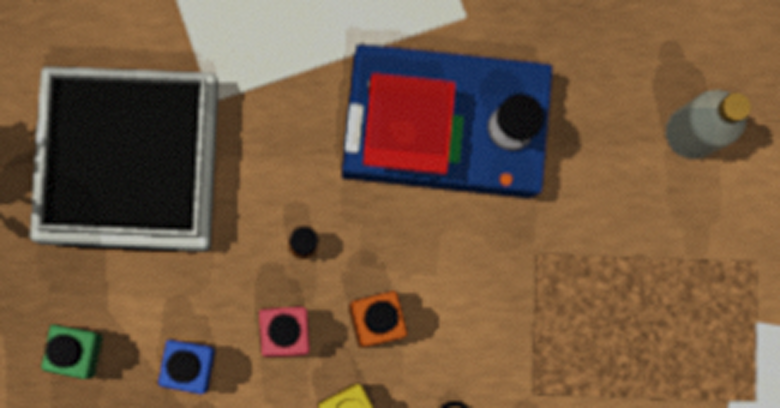

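The crop confirms the four bottles and the console. The hood's red top is centred at about (342,146) px, the white strip is on its left (+y) side, and the plunger is at about (386,144).

```bash
cat >> h.py <<'E'
def find(im,near=None):
    """top view: cap centre at z=.088(+z0) for each colour; near={n:(x,y,z0)} optional"""
    h=cv2.cvtColor(im,cv2.COLOR_RGB2HSV).astype(int);out={}
    for n,(a,b) in HUE.items():
        m=(h[...,0]>=a)&(h[...,0]<=b)&(h[...,1]>(110 if n!="amber" else 160))&(h[...,2]>60)
        out[n]=[]
        for c,s,mm in blobs(m,40):
            if s[4]>600 or max(s[2],s[3])>32: continue
            x0,y0=int(c[0])-22,int(c[1])-22
            d=(h[...,2]<42)&(h[...,1]<110); k=np.zeros_like(d); k[y0:y0+45,x0:x0+45]=1
            best=[q for q in blobs(d&k,40) if np.linalg.norm(q[0]-c)<14 and q[1][4]<260]
            if best: out[n].append((c,s[4],best[0][0],best[0][1][2:5]))
    return out
E
python3 - <<'E'
from h import *
im=cv2.imread("pics/top0.png")[:,:,::-1].copy();h=cv2.cvtColor(im,cv2.COLOR_RGB2HSV).astype(int)
for n,l in find(im).items():
    for c,a,k,s in l: print(n,c,a,k,s,onplane("top",[k],.088)[0])
d=(h[...,2]<45);d[:, :170]=0;d[:100]=0;d[220:]=0;d[:,290:]=0
q=max(blobs(d,500),key=lambda q:q[1][4]); m=cv2.erode(q[2].astype(np.uint8),np.ones((3,3)));m=cv2.dilate(m,np.ones((3,3)))
box=cv2.boxPoints(cv2.minAreaRect(np.argwhere(m)[:,::-1].astype(np.float32)));print(box)
print(onplane("top",box,.048),onplane("top",box,.064))
# console
print("far edge",onplane("top",[(318.75,113.3),(400,122.5)],.05))
red=((h[...,0]<6)|(h[...,0]>175))&(h[...,1]>190)&(h[...,2]>100);red[:100]=0;red[200:]=0
q=max(blobs(red,200),key=lambda q:q[1][4]);b=cv2.boxPoints(cv2.minAreaRect(np.argwhere(q[2])[:,::-1].astype(np.float32)));print(b);print(onplane("top",b,.098))
ph=(h[...,2]<45);ph[:,:370]=0;ph[:,405:]=0;ph[:125]=0;ph[165:]=0
for q in blobs(ph,100): print(q[0],q[1],onplane("top",[q[0]],.109))
w=(h[...,1]<60)&(h[...,2]>130);w[:,:308]=0;w[:,326:]=0;w[:130]=0;w[165:]=0
for q in blobs(w,30): print("white",q[0],onplane("top",[q[0]],.05))
g=(h[...,0]>45)&(h[...,0]<85)&(h[...,1]>100);g[:,:345]=0;g[:,370:]=0;g[:130]=0;g[170:]=0
for q in blobs(g,15): print("green",q[0],q[1],onplane("top",[q[0]],.05))
print("mat",onplane("top",np.array([(535,253),(757,260),(752,402),(533,395)])/2.4+[170,95],.004))
s=cv2.imread("pics/scene0.png")
cv2.imwrite("pics/crop2.png",cv2.resize(s[120:330,90:450],None,fx=2.2,fy=2.2,interpolation=cv2.INTER_CUBIC))
E
```

```text
amber [326.7175 227.9188] 308 [328.4234 226.6667] [ 12  12 111] [ 0.4403 -0.04    0.088 ]
rose [288.0126 233.1297] 239 [288.0183 232.367 ] [ 11  12 109] [0.4293 0.0572 0.088 ]
green [200.7296 241.0816] 196 [195.6984 240.746 ] [ 13  13 126] [0.4148 0.2796 0.088 ]
blue [247.8543 247.2717] 254 [245.8279 247.3443] [ 13  12 122] [0.3961 0.1591 0.088 ]
[[187.4116 187.1796]
 [190.6216 126.1906]
 [252.2928 129.4365]
 [249.0829 190.4254]]
[[0.5508 0.3069 0.048 ]
 [0.7075 0.2979 0.048 ]
 [0.694  0.1405 0.048 ]
 [0.5382 0.1516 0.048 ]] [[0.5486 0.3036 0.064 ]
 [0.7032 0.2947 0.064 ]
 [0.6898 0.1394 0.064 ]
 [0.5362 0.1504 0.064 ]]
far edge [[ 0.7304 -0.0293  0.05  ]
 [ 0.7011 -0.2346  0.05  ]]
[[321.041  163.5492]
 [324.4918 125.5902]
 [359.1147 128.7377]
 [355.6639 166.6967]]
[[ 0.5922 -0.0267  0.098 ]
 [ 0.6854 -0.0384  0.098 ]
 [ 0.6753 -0.1221  0.098 ]
 [ 0.5823 -0.1097  0.098 ]]
[386.8116 143.4555] [377 134  20  20 292] [[ 0.6348 -0.1852  0.109 ]]
white [317.0354 148.1504] [[ 0.6405 -0.0218  0.05  ]]
green [359.9625 152.375 ] [358 143   5  20  80] [[ 0.6268 -0.1294  0.05  ]]
mat [[ 0.5076 -0.217   0.004 ]
 [ 0.4935 -0.4586  0.004 ]
 [ 0.3409 -0.4435  0.004 ]
 [ 0.3555 -0.2078  0.004 ]]
```

View pics/crop2.png

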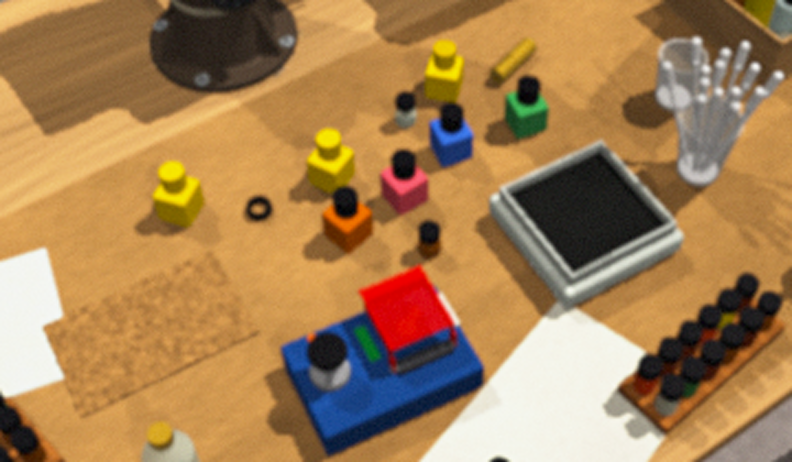

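Crop 2 agrees with the top view: four coloured bottles with black caps, the hood shut, and the plunger to the right of the hood as seen from the robot.

Measured positions, all matching the given sizes:
- **Mixer:** centre about (.6216, .2237), yaw −4.1°
- **Console:** origin about (.6475, −.1215), yaw −7.3°

I'll turn the tool to yaw −90 and move over the green bottle.

Emit:
carry_out(targets=[[0,0,0,0,0,0.1594],[0,0,0,0,0,0.1594],[0,0,0,0,0,0.1594],[0,0,0,0,0,0.1594]], hand=0.62, squeeze=25)

```text
time_s: 0.65
tcp_pos: [0.157, 0.6563, 0.2341]
eef_rot: [180.0, -0.0, -52.0]
contact_force: [0.4, -0.0, 0.2]
gripper_width: 0.0564
gripper_force: 0.0
```

Emit:
carry_out(targets=[[0,0,0,0,0,0.1594],[0,0,0,0,0,0.1594],[0,0,0,0,0,0.1594],[0,0,0,0,0,0.1594],[0,0,0,0,0,0]])

```text
time_s: 1.27
tcp_pos: [0.157, 0.6563, 0.2342]
eef_rot: [180.0, -0.0, -89.9]
contact_force: [0.0, 0.3, -0.1]
gripper_width: 0.0543
gripper_force: 0.0
```

Emit:
carry_out(targets=[[0.0752,-0.0516,0,0,0,0],[0.0752,-0.0516,0,0,0,0],[0.0752,-0.0516,0,0,0,0],[0.0752,-0.0516,0,0,0,0],[0.0752,-0.0516,0,0,0,0]])

```text
time_s: 1.9
tcp_pos: [0.2868, 0.4672, 0.2346]
eef_rot: [-180.0, 0.0, -89.7]
contact_force: [0.6, -0.2, 0.1]
gripper_width: 0.0543
gripper_force: 0.0
```

Emit:
carry_out(targets=[[0.0752,-0.0516,0,0,0,0],[0.0752,-0.0516,0,0,0,0],[0.0752,-0.0516,0,0,0,0],[0.0752,-0.0516,0,0,0,0],[0,0,0,0,0,0]])

```text
time_s: 2.52
tcp_pos: [0.3905, 0.316, 0.2347]
eef_rot: [-180.0, -0.0, -89.9]
contact_force: [0.0, 0.8, 0.1]
gripper_width: 0.0542
gripper_force: 0.0
```

```bash
cat >> h.py <<'E'
def rep(z0=0.0):
    """print cap positions from top view, corrected for visible cap side"""
    t=r.get_state();print("t",round(float(t["time_s"]),2),"tcp",t["tcp_pos"],"rot",t["eef_rot"])
    e=np.array(r.camera_info("top")["eye"]);im=r.capture("top")
    for n,l in find(im).items():
        for c,a,k,s in l:
            P=[]
            for z in (z0,.048,.004):
                p=onplane("top",[k],.088+z)[0];p[:2]+=(p[:2]-e[:2])*.016/1.13;P.append(p[:2])
            print(n,k,a,s,"table/mixer/mat:",*[np.round(p,4) for p in P])
    return im
E
python3 -c "
from h import *
cv2.imwrite('pics/t1.png',rep()[:,:,::-1])
cv2.imwrite('pics/w1.png',r.capture('wrist')[:,:,::-1])"
```

```text
t 2.52 tcp [0.3905 0.316  0.2347] rot [-179.9978   -0.0016  -89.904 ]
amber [328.4159 226.708 ] 316 [ 12  12 113] table/mixer/mat: [ 0.441  -0.0414] [ 0.4387 -0.037 ] [ 0.4408 -0.0411]
rose [287.9515 232.0971] 253 [ 11  12 103] table/mixer/mat: [0.4305 0.0573] [0.4287 0.0575] [0.4304 0.0573]
green [196.1515 240.697 ] 192 [ 14  12 132] table/mixer/mat: [0.4153 0.2816] [0.4141 0.2723] [0.4152 0.2808]
blue [245.9146 247.2561] 267 [11 11 82] table/mixer/mat: [0.3964 0.1603] [0.396  0.1562] [0.3964 0.1599]
```

View pics/w1.png

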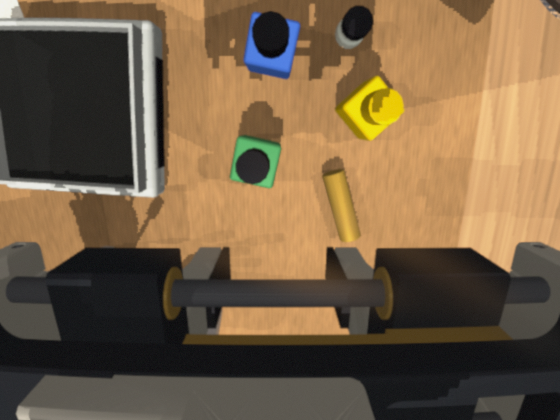

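The wrist view shows the green cap at (253,165), blue at (270,35), and a yellow look-alike at (375,108). The space between the fingers and around the green bottle is free.

Emit:
carry_out(targets=[[0.0688,-0.05,0,0,0,0],[0,0,0.0834,0,0,0],[0,0,0.0834,0,0,0],[0,0,0.0834,0,0,0],[0,0,0.0834,0,0,0]])

```text
time_s: 3.25
tcp_pos: [0.4141, 0.285, 0.0666]
eef_rot: [-180.0, 0.0, -89.8]
contact_force: [0.6, -0.4, 0.0]
gripper_width: 0.0544
gripper_force: 0.0
```

Emit:
carry_out(targets=[[0,0,0,0,0,0],[0,0,0,0,0,0],[0,0,0,0,0,0],[0,0,0,0,0,0],[0,0,0,0,0,0]], hand=0)

```text
time_s: 3.88
tcp_pos: [0.4154, 0.2851, 0.0694]
eef_rot: [-179.9, 0.2, -89.9]
contact_force: [-1.0, 2.4, 7.6]
gripper_width: 0.0335
gripper_force: 25.0
```

Emit:
carry_out(targets=[[0,0,-0.02,0,0,0],[0,0,-0.08,0,0,0],[0,0,-0.08,0,0,0],[0,0,-0.08,0,0,0],[0,0,-0.08,0,0,0]])

```text
time_s: 4.5
tcp_pos: [0.4139, 0.2831, 0.2395]
eef_rot: [180.0, -0.0, -90.0]
contact_force: [0.7, 0.9, -2.4]
gripper_width: 0.0336
gripper_force: 25.0
```

Emit:
carry_out(targets=[[0.01,-0.0989,0,0,0,0],[0.01,-0.0989,0,0,0,0],[0.01,-0.0989,0,0,0,0],[0.01,-0.0989,0,0,0,0],[0.01,-0.0989,0,0,0,0]])

```text
time_s: 5.12
tcp_pos: [0.6627, 0.2582, 0.2378]
eef_rot: [179.9, -0.0, -90.0]
contact_force: [0.4, 0.3, -2.6]
gripper_width: 0.0334
gripper_force: 25.0
```

Emit:
carry_out(targets=[[0,0,0,0,0,0],[0,0,0,0,0,0]])

```text
time_s: 5.38
tcp_pos: [0.6611, 0.2583, 0.2371]
eef_rot: [179.9, -0.0, -90.0]
contact_force: [-0.8, -0.3, -2.0]
gripper_width: 0.0337
gripper_force: 25.0
```

Emit:
carry_out(targets=[[0,0,0.08,0,0,0],[0,0,0.08,0,0,0],[0,0,0.05,0,0,0],[0,0,0.02,0,0,0],[0,0,0.008,0,0,0]])

```text
time_s: 6.0
tcp_pos: [0.6615, 0.2594, 0.1196]
eef_rot: [-180.0, 0.0, -89.9]
contact_force: [-0.6, 0.1, -1.5]
gripper_width: 0.0333
gripper_force: 25.0
```

Emit:
carry_out(targets=[[0,0,0,0,0,0],[0,0,0,0,0,0]])

```text
time_s: 6.25
tcp_pos: [0.6622, 0.2593, 0.1201]
eef_rot: [-179.9, 0.1, -90.0]
contact_force: [-0.8, -0.2, -1.9]
gripper_width: 0.0334
gripper_force: 25.0
```

Emit:
carry_out(targets=[[0,0,0,0,0,0],[0,0,0,0,0,0],[0,0,0,0,0,0]], hand=0.62)

```text
time_s: 6.62
tcp_pos: [0.662, 0.259, 0.1192]
eef_rot: [-180.0, 0.0, -90.0]
contact_force: [0.1, -0.2, -0.2]
gripper_width: 0.0531
gripper_force: 0.0
```

Emit:
carry_out(targets=[[0,0,-0.04,0,0,0],[0,0,-0.07,0,0,0],[0,0,-0.07,0,0,0],[0,0,-0.06,0,0,0],[0,0,0,0,0,0]])

```text
time_s: 7.25
tcp_pos: [0.6631, 0.2595, 0.2423]
eef_rot: [-179.7, 0.2, -90.0]
contact_force: [0.3, 0.1, -0.4]
gripper_width: 0.0544
gripper_force: 0.0
```

```bash
python3 -c "
from h import *
cv2.imwrite('pics/t2.png',rep()[:,:,::-1])"
```

```text
t 7.25 tcp [0.6631 0.2595 0.2423] rot [-179.7159    0.1523  -89.9517]
amber [328.4316 226.7263] 333 [12 11 95] table/mixer/mat: [ 0.4409 -0.0415] [ 0.4387 -0.0371] [ 0.4408 -0.0411]
rose [287.8163 232.398 ] 258 [11 12 98] table/mixer/mat: [0.4298 0.0576] [0.428  0.0578] [0.4296 0.0576]
blue [246.0541 247.1892] 265 [ 13  12 111] table/mixer/mat: [0.3965 0.16  ] [0.3962 0.1558] [0.3965 0.1596]
```

Emit:
carry_out(targets=[[0.0398,0.1066,0,0,0,0],[0.0398,0.1066,0,0,0,0],[0.0398,0.1066,0,0,0,0],[0.0398,0.1066,0,0,0,0],[0.0398,0.1066,0,0,0,0]])

```text
time_s: 7.92
tcp_pos: [0.3934, 0.158, 0.2376]
eef_rot: [179.9, -0.1, -90.0]
contact_force: [-0.2, 0.7, 1.0]
gripper_width: 0.0545
gripper_force: 0.0
```

Emit:
carry_out(targets=[[0,0,0.09,0,0,0],[0,0,0.09,0,0,0],[0,0,0.09,0,0,0],[0,0,0.07,0,0,0],[0,0,0,0,0,0]])

```text
time_s: 8.55
tcp_pos: [0.3934, 0.1573, 0.0664]
eef_rot: [179.7, -0.3, -90.0]
contact_force: [0.4, 0.3, 0.4]
gripper_width: 0.0545
gripper_force: 0.0
```

Emit:
carry_out(targets=[[0,0,0,0,0,0],[0,0,0,0,0,0],[0,0,0,0,0,0],[0,0,0,0,0,0],[0,0,0,0,0,0]], hand=0)

```text
time_s: 9.18
tcp_pos: [0.3963, 0.16, 0.0697]
eef_rot: [-179.9, 0.1, -89.9]
contact_force: [2.6, -0.9, 2.8]
gripper_width: 0.0338
gripper_force: 2.5
```

Emit:
carry_out(targets=[[0,0,-0.02,0,0,0],[0,0,-0.08,0,0,0],[0,0,-0.08,0,0,0],[0,0,-0.08,0,0,0],[0,0,-0.08,0,0,0]])

```text
time_s: 9.8
tcp_pos: [0.3942, 0.1586, 0.24]
eef_rot: [179.9, -0.0, -90.0]
contact_force: [0.3, 0.2, -2.5]
gripper_width: 0.0336
gripper_force: 25.0
```

Emit:
carry_out(targets=[[-0.0099,-0.1042,0,0,0,0],[-0.0099,-0.1042,0,0,0,0],[-0.0099,-0.1042,0,0,0,0],[-0.0099,-0.1042,0,0,0,0],[-0.0099,-0.1042,0,0,0,0]])

```text
time_s: 10.42
tcp_pos: [0.6565, 0.1839, 0.2381]
eef_rot: [179.9, -0.0, -90.0]
contact_force: [-0.5, 0.1, -1.5]
gripper_width: 0.0331
gripper_force: 25.0
```

Emit:
carry_out(targets=[[0,0,0,0,0,0],[0,0,0,0,0,0],[0,0,0,0,0,0]])

```text
time_s: 10.8
tcp_pos: [0.6547, 0.1841, 0.2392]
eef_rot: [180.0, 0.0, -89.9]
contact_force: [0.7, 0.6, -1.8]
gripper_width: 0.0334
gripper_force: 25.0
```

Emit:
carry_out(targets=[[0,0,0.08,0,0,0],[0,0,0.08,0,0,0],[0,0,0.05,0,0,0],[0,0,0.02,0,0,0],[0,0,0,0,0,0]])

```text
time_s: 11.42
tcp_pos: [0.6555, 0.1844, 0.1244]
eef_rot: [-180.0, -0.0, -89.9]
contact_force: [-0.4, 0.3, -1.2]
gripper_width: 0.0332
gripper_force: 25.0
```

Emit:
carry_out(targets=[[0,0,0,0,0,0],[0,0,0,0,0,0]])

```text
time_s: 11.68
tcp_pos: [0.6563, 0.1845, 0.1252]
eef_rot: [-179.9, 0.1, -90.0]
contact_force: [0.1, 0.1, -2.3]
gripper_width: 0.0335
gripper_force: 25.0
```

Emit:
carry_out(targets=[[0,0,0.005,0,0,0],[0,0,0.005,0,0,0],[0,0,0.002,0,0,0],[0,0,0,0,0,0]])

```text
time_s: 12.18
tcp_pos: [0.6558, 0.1842, 0.1179]
eef_rot: [180.0, -0.0, -90.0]
contact_force: [-1.5, -0.5, 0.7]
gripper_width: 0.0332
gripper_force: 25.0
```

Emit:
carry_out(targets=[[0,0,0,0,0,0],[0,0,0,0,0,0],[0,0,0,0,0,0]], hand=0.62)

```text
time_s: 12.55
tcp_pos: [0.656, 0.1843, 0.1179]
eef_rot: [-180.0, 0.0, -90.0]
contact_force: [0.4, 0.2, -0.8]
gripper_width: 0.0532
gripper_force: 0.0
```

Emit:
carry_out(targets=[[0,0,-0.04,0,0,0],[0,0,-0.07,0,0,0],[0,0,-0.07,0,0,0],[0,0,-0.07,0,0,0],[0,0,0,0,0,0]])

```text
time_s: 13.18
tcp_pos: [0.6574, 0.1848, 0.2466]
eef_rot: [-179.7, 0.1, -89.9]
contact_force: [0.2, 0.3, -0.4]
gripper_width: 0.054
gripper_force: 0.0
```

```bash
python3 -c "
from h import *
cv2.imwrite('pics/t3.png',rep()[:,:,::-1])"
```

```text
t 13.18 tcp [0.6574 0.1848 0.2466] rot [-179.6665    0.1432  -89.9457]
amber [255.0234  62.2632] 318 [ 11  22 171] table/mixer/mat: [0.8617 0.1287] [0.8417 0.1259] [0.8601 0.1285]
amber [543.2451 184.3463] 74 [ 33  16 257] table/mixer/mat: [ 0.531  -0.5793] [ 0.5249 -0.5522] [ 0.5305 -0.577 ]
amber [328.2737 226.6947] 325 [12 12 95] table/mixer/mat: [ 0.441  -0.0411] [ 0.4388 -0.0367] [ 0.4408 -0.0407]
rose [288.0374 232.3551] 255 [ 11  12 107] table/mixer/mat: [0.4299 0.0571] [0.4281 0.0573] [0.4297 0.0571]
```

Emit:
carry_out(targets=[[0.0508,0.0904,0,0,0,0],[0.0508,0.0904,0,0,0,0],[0.0508,0.0904,0,0,0,0],[0.0508,0.0904,0,0,0,0],[0.0508,0.0904,0,0,0,0]])

```text
time_s: 13.85
tcp_pos: [0.4279, 0.056, 0.2416]
eef_rot: [179.9, -0.0, -90.0]
contact_force: [0.7, 0.1, 0.7]
gripper_width: 0.0539
gripper_force: 0.0
```

Emit:
carry_out(targets=[[0,0,0.09,0,0,0],[0,0,0.09,0,0,0],[0,0,0.09,0,0,0],[0,0,0.076,0,0,0],[0,0,0,0,0,0]])

```text
time_s: 14.48
tcp_pos: [0.4274, 0.0556, 0.0672]
eef_rot: [179.6, -0.2, -90.0]
contact_force: [-0.2, -0.7, 0.8]
gripper_width: 0.0541
gripper_force: 0.0
```

Emit:
carry_out(targets=[[0,0,0,0,0,0],[0,0,0,0,0,0],[0,0,0,0,0,0],[0,0,0,0,0,0],[0,0,0,0,0,0]], hand=0)

```text
time_s: 15.1
tcp_pos: [0.4307, 0.0576, 0.071]
eef_rot: [-179.9, 0.1, -89.9]
contact_force: [-1.3, 0.2, 9.0]
gripper_width: 0.0336
gripper_force: 25.0
```

Emit:
carry_out(targets=[[0,0,-0.02,0,0,0],[0,0,-0.08,0,0,0],[0,0,-0.08,0,0,0],[0,0,-0.08,0,0,0],[0,0,-0.08,0,0,0]])

```text
time_s: 15.72
tcp_pos: [0.4293, 0.0568, 0.2417]
eef_rot: [-180.0, 0.0, -90.0]
contact_force: [1.1, 0.8, -1.5]
gripper_width: 0.0334
gripper_force: 25.0
```

Emit:
carry_out(targets=[[0,0,0,0,0,0],[0,0,0,0,0,0]])

```text
time_s: 15.98
tcp_pos: [0.4292, 0.0569, 0.2395]
eef_rot: [180.0, 0.0, -90.0]
contact_force: [0.1, 0.2, -2.9]
gripper_width: 0.0333
gripper_force: 25.0
```

Emit:
carry_out(targets=[[-0.0826,-0.0632,0,0,0,0],[-0.0826,-0.0632,0,0,0,0],[-0.0826,-0.0632,0,0,0,0],[-0.0826,-0.0632,0,0,0,0],[-0.0826,-0.0632,0,0,0,0]])

```text
time_s: 16.6
tcp_pos: [0.5879, 0.2646, 0.2376]
eef_rot: [179.8, -0.1, -90.0]
contact_force: [0.5, -0.5, -1.4]
gripper_width: 0.0333
gripper_force: 25.0
```

Emit:
carry_out(targets=[[0,0,0,0,0,0],[0,0,0,0,0,0],[0,0,0,0,0,0]])

```text
time_s: 16.98
tcp_pos: [0.5871, 0.2628, 0.2394]
eef_rot: [180.0, -0.0, -90.0]
contact_force: [0.7, -0.7, -1.4]
gripper_width: 0.0336
gripper_force: 25.0
```

Emit:
carry_out(targets=[[0,0,0.08,0,0,0],[0,0,0.08,0,0,0],[0,0,0.05,0,0,0],[0,0,0.02,0,0,0],[0,0,0,0,0,0]])

```text
time_s: 17.6
tcp_pos: [0.5877, 0.2633, 0.1251]
eef_rot: [-180.0, -0.0, -90.0]
contact_force: [-0.2, 0.7, -1.1]
gripper_width: 0.0339
gripper_force: 25.0
```

Emit:
carry_out(targets=[[0,0,0,0,0,0],[0,0,0,0,0,0]])

```text
time_s: 17.85
tcp_pos: [0.5883, 0.264, 0.1261]
eef_rot: [-179.9, 0.1, -90.0]
contact_force: [0.6, -0.3, -0.9]
gripper_width: 0.0336
gripper_force: 25.0
```

Emit:
carry_out(targets=[[0,0,0.005,0,0,0],[0,0,0.005,0,0,0],[0,0,0.003,0,0,0],[0,0,0,0,0,0]])

```text
time_s: 18.35
tcp_pos: [0.5878, 0.2636, 0.1191]
eef_rot: [-180.0, -0.0, -89.9]
contact_force: [-2.5, -0.6, 4.8]
gripper_width: 0.0337
gripper_force: 25.0
```

Emit:
carry_out(targets=[[0,0,0,0,0,0],[0,0,0,0,0,0],[0,0,0,0,0,0]], hand=0.62)

```text
time_s: 18.73
tcp_pos: [0.5878, 0.2637, 0.1181]
eef_rot: [180.0, -0.0, -90.0]
contact_force: [-0.1, 0.2, 0.1]
gripper_width: 0.0532
gripper_force: 0.0
```

Emit:
carry_out(targets=[[0,0,-0.04,0,0,0],[0,0,-0.07,0,0,0],[0,0,-0.07,0,0,0],[0,0,-0.07,0,0,0],[0,0,0,0,0,0]])

```text
time_s: 19.35
tcp_pos: [0.5891, 0.2645, 0.2467]
eef_rot: [-179.7, 0.2, -89.9]
contact_force: [-0.2, 0.1, -1.1]
gripper_width: 0.0544
gripper_force: 0.0
```

```bash
python3 -c "
from h import *
cv2.imwrite('pics/t4.png',rep()[:,:,::-1])"
```

```text
t 19.35 tcp [0.5891 0.2645 0.2467] rot [-179.7181    0.1801  -89.9461]
amber [328.4052 226.7586] 332 [ 12  12 116] table/mixer/mat: [ 0.4409 -0.0414] [ 0.4386 -0.037 ] [ 0.4407 -0.041 ]
```

Emit:
carry_out(targets=[[0.0871,0.042,0,0,0,0],[0.0871,0.042,0,0,0,0],[0.0871,0.042,0,0,0,0],[0.0871,0.042,0,0,0,0],[0.0871,0.042,0,0,0,0]])

```text
time_s: 20.02
tcp_pos: [0.4814, 0.0444, 0.2421]
eef_rot: [179.9, -0.0, -90.0]
contact_force: [0.1, -0.7, -0.2]
gripper_width: 0.0546
gripper_force: 0.0
```

Emit:
carry_out(targets=[[0.0871,0.042,0,0,0,0],[0.0871,0.042,0,0,0,0],[0,0,0,0,0,0]])

```text
time_s: 20.4
tcp_pos: [0.4389, -0.0434, 0.2425]
eef_rot: [179.9, -0.0, -90.1]
contact_force: [0.9, 0.4, 0.1]
gripper_width: 0.0538
gripper_force: 0.0
```

Emit:
carry_out(targets=[[0,0,0.09,0,0,0],[0,0,0.09,0,0,0],[0,0,0.09,0,0,0],[0,0,0.074,0,0,0],[0,0,0,0,0,0]])

```text
time_s: 21.02
tcp_pos: [0.4387, -0.0416, 0.0686]
eef_rot: [179.6, -0.1, -90.0]
contact_force: [-0.4, 0.2, 0.9]
gripper_width: 0.0543
gripper_force: 0.0
```

Emit:
carry_out(targets=[[0,0,0,0,0,0],[0,0,0,0,0,0],[0,0,0,0,0,0],[0,0,0,0,0,0],[0,0,0,0,0,0]], hand=0)

```text
time_s: 21.65
tcp_pos: [0.4417, -0.041, 0.0725]
eef_rot: [-179.9, 0.0, -89.9]
contact_force: [-2.5, 1.9, 8.2]
gripper_width: 0.0328
gripper_force: 25.0
```

Emit:
carry_out(targets=[[0,0,-0.02,0,0,0],[0,0,-0.08,0,0,0],[0,0,-0.08,0,0,0],[0,0,-0.08,0,0,0],[0,0,-0.08,0,0,0]])

```text
time_s: 22.28
tcp_pos: [0.4403, -0.0414, 0.2432]
eef_rot: [-180.0, 0.0, -90.0]
contact_force: [1.1, 0.5, -2.2]
gripper_width: 0.0335
gripper_force: 25.0
```

Emit:
carry_out(targets=[[0,0,0,0,0,0],[0,0,0,0,0,0]])

```text
time_s: 22.52
tcp_pos: [0.4402, -0.0413, 0.241]
eef_rot: [180.0, 0.0, -90.0]
contact_force: [0.1, -0.6, -3.0]
gripper_width: 0.0338
gripper_force: 25.0
```

Emit:
carry_out(targets=[[-0.0769,-0.0473,0,0,0,0],[-0.0769,-0.0473,0,0,0,0],[-0.0769,-0.0473,0,0,0,0],[-0.0769,-0.0473,0,0,0,0],[-0.0769,-0.0473,0,0,0,0]])

```text
time_s: 23.15
tcp_pos: [0.5589, 0.152, 0.2394]
eef_rot: [179.8, -0.1, -90.0]
contact_force: [1.4, -0.9, -2.1]
gripper_width: 0.0336
gripper_force: 25.0
```

Emit:
carry_out(targets=[[-0.0769,-0.0473,0,0,0,0],[0,0,0,0,0,0],[0,0,0,0,0,0],[0,0,0,0,0,0]])

```text
time_s: 23.65
tcp_pos: [0.5821, 0.1886, 0.2408]
eef_rot: [179.9, -0.0, -90.0]
contact_force: [-0.2, -0.3, -1.7]
gripper_width: 0.0337
gripper_force: 25.0
```

Emit:
carry_out(targets=[[0,0,0.08,0,0,0],[0,0,0.08,0,0,0],[0,0,0.05,0,0,0],[0,0,0.02,0,0,0],[0,0,0,0,0,0]])

```text
time_s: 24.28
tcp_pos: [0.5827, 0.1891, 0.1265]
eef_rot: [180.0, -0.0, -90.0]
contact_force: [-0.3, 0.1, -1.0]
gripper_width: 0.0339
gripper_force: 25.0
```

Emit:
carry_out(targets=[[0,0,0,0,0,0],[0,0,0,0,0,0]])

```text
time_s: 24.52
tcp_pos: [0.5832, 0.1898, 0.1275]
eef_rot: [-179.9, 0.1, -90.0]
contact_force: [0.4, 0.5, -1.4]
gripper_width: 0.0333
gripper_force: 25.0
```

Emit:
carry_out(targets=[[0,0,0.005,0,0,0],[0,0,0.005,0,0,0],[0,0,0.005,0,0,0],[0,0,0,0,0,0]])

```text
time_s: 25.02
tcp_pos: [0.5828, 0.1895, 0.1206]
eef_rot: [-179.9, -0.0, -89.9]
contact_force: [-5.1, -0.1, 12.6]
gripper_width: 0.0338
gripper_force: 25.0
```

Emit:
carry_out(targets=[[0,0,0,0,0,0],[0,0,0,0,0,0],[0,0,0,0,0,0]], hand=0.62)

```text
time_s: 25.4
tcp_pos: [0.5827, 0.1895, 0.1186]
eef_rot: [180.0, -0.0, -90.0]
contact_force: [-0.4, -0.1, 0.4]
gripper_width: 0.0534
gripper_force: 0.0
```

Emit:
carry_out(targets=[[0,0,-0.04,0,0,0],[0,0,-0.07,0,0,0],[0,0,-0.07,0,0,0],[0,0,-0.07,0,0,0],[0,0,0,0,0,0]])

```text
time_s: 26.02
tcp_pos: [0.5842, 0.1902, 0.2469]
eef_rot: [-179.7, 0.1, -89.9]
contact_force: [1.0, -0.4, -0.9]
gripper_width: 0.0544
gripper_force: 0.0
```

Emit:
carry_out(targets=[[0.095,0.0415,0,0,0,0],[0.095,0.0415,0,0,0,0],[0.095,0.0415,0,0,0,0],[0.095,0.0415,0,0,0,0],[0,0,0,0,0,0]], hand=0)

```text
time_s: 26.65
tcp_pos: [0.498, -0.003, 0.2434]
eef_rot: [180.0, 0.0, -90.1]
contact_force: [0.2, -0.1, -0.4]
gripper_width: 0.0099
gripper_force: 0.0
```

```bash
python3 -c "
from h import *
im=rep()[:,:,::-1]
s=r.capture('scene')[:,:,::-1]
a=cv2.resize(im[100:270,160:420],(520,340),interpolation=cv2.INTER_CUBIC)
b=cv2.resize(s[140:320,200:460],(520,360)[:2],interpolation=cv2.INTER_CUBIC)[:260]
cv2.imwrite('pics/c5.png',np.vstack([a,b]))"
```

```text
t 26.65 tcp [ 0.498  -0.003   0.2434] rot [179.9571   0.     -90.1299]
amber [254.9194  61.3763] 41 [ 11  25 186] table/mixer/mat: [0.8641 0.1289] [0.844  0.1261] [0.8624 0.1287]
amber [543.3281 184.3086] 73 [ 33  16 256] table/mixer/mat: [ 0.531  -0.5795] [ 0.525  -0.5524] [ 0.5305 -0.5773]
```

View pics/c5.png

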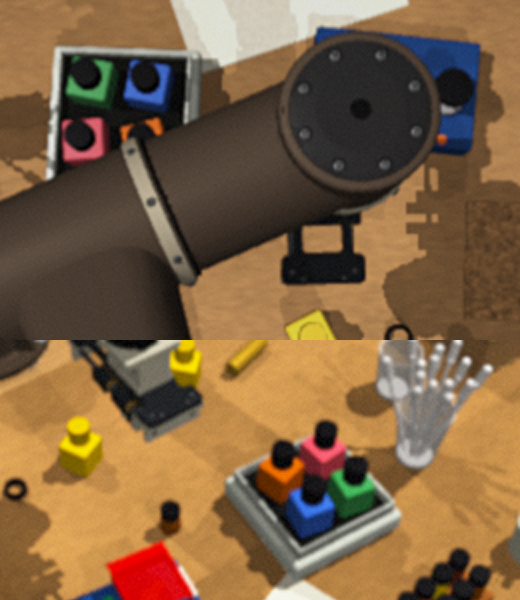

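The tray holds all four bottles upright: green, blue, rose and amber. The pipettes are untouched. Next I turn the tool to yaw −7.3 and tilt it 45°.

Emit:
carry_out(targets=[[0,0,0,0,0,-0.1725],[0,0,0,0,0,-0.1725],[0,0,0,0,0,-0.1725],[0,0,0,0,0,-0.1725]])

```text
time_s: 27.25
tcp_pos: [0.5003, 0.0005, 0.2431]
eef_rot: [180.0, 0.0, -48.2]
contact_force: [-0.2, -0.1, -0.1]
gripper_width: 0.0003
gripper_force: 0.0
```

Emit:
carry_out(targets=[[0,0,0,0,0,-0.1725],[0,0,0,0,0,-0.1725],[0,0,0,0,0,-0.1725],[0,0,0,0,0,-0.1725]])

```text
time_s: 27.75
tcp_pos: [0.5003, 0.0005, 0.2431]
eef_rot: [180.0, 0.0, -6.8]
contact_force: [0.2, -0.6, 0.1]
gripper_width: 0.0004
gripper_force: 0.0
```

Emit:
carry_out(targets=[[0,0,0,0,0.15,0],[0,0,0,0,0.15,0],[0,0,0,0,0.15,0],[0,0,0,0,0.15,0],[0,0,0,0,0.15,0]])

```text
time_s: 28.38
tcp_pos: [0.5276, -0.0012, 0.306]
eef_rot: [-179.7, -39.7, -7.0]
contact_force: [0.3, -1.2, -0.3]
gripper_width: 0.0002
gripper_force: 0.0
```

```bash
cat >> h.py <<'E'
O=np.array([.6475,-.1215]);CY=np.radians(-7.3);A=np.array([[np.cos(CY),-np.sin(CY)],[np.sin(CY),np.cos(CY)]])
def tip():
    s=r.get_state();R=Ro.from_euler("xyz",s["eef_rot"],degrees=True).as_matrix()
    t=np.array(s["tcp_pos"])+.008*R[:,2]
    print("tip console mm",np.r_[A.T@(t[:2]-O),t[2]]*1000,"rot",np.array(s["eef_rot"]),"j",np.array(s["joints"]),"F",np.array(s["contact_force"]))
    return t,R
def to(x,y,z):
    """scaled tool shift to bring tip to console (x,y,z) mm"""
    t,R=tip();w=np.r_[O+A@(np.array([x,y])/1000),z/1000];v=R.T@(w-t)/.5
    print("shift",v,"max rows",np.linalg.norm(v)/.1)
E
python3 -c "
from h import *
to(-85,92,75)
im=rep()[:,:,::-1]
a=cv2.resize(im[90:220,290:430],None,fx=4,fy=4,interpolation=cv2.INTER_CUBIC)
cv2.imwrite('pics/c6.png',a)"
```

```text
tip console mm [-129.1054  104.1492  299.8394] rot [-179.7203  -39.6525   -7.0494] j [ 26.4988 -17.5456 -58.1986  55.9137 -24.891    9.7244] F [ 0.2718 -1.1561 -0.2621]
shift [-0.2191  0.0266  0.4023] max rows 4.5889279600658295
t 28.38 tcp [ 0.5276 -0.0012  0.306 ] rot [-179.7203  -39.6525   -7.0494]
```

Emit:
carry_out(targets=[[-0.0426,0.005,0.0634,0,0,0],[-0.0426,0.005,0.0634,0,0,0],[-0.0426,0.005,0.0634,0,0,0],[-0.0426,0.005,0.0634,0,0,0],[-0.0426,0.005,0.0634,0,0,0]])

```text
time_s: 29.05
tcp_pos: [0.5727, -0.0212, 0.2003]
eef_rot: [-179.3, -31.2, -7.1]
contact_force: [0.7, -0.0, 0.2]
gripper_width: 0.0006
gripper_force: 0.0
```

Emit:
carry_out(targets=[[0,0,0,0,0.045,0],[0,0,0,0,0.045,0],[0,0,0,0,0,0]])

```text
time_s: 29.42
tcp_pos: [0.5836, -0.0233, 0.2273]
eef_rot: [-179.1, -34.3, -7.2]
contact_force: [1.0, -0.9, 0.4]
gripper_width: 0.0006
gripper_force: 0.0
```

```bash
python3 -c "
from h import *
to(-85,92,75)"
```

```text
tip console mm [-71.3758  89.4507 220.6732] rot [-179.0892  -34.2518   -7.1764] j [ 10.0304  -4.8056 -58.1763  69.0521  -9.3229   6.8819] F [ 0.9637 -0.9279  0.3753]
shift [-0.1865 -0.0016  0.2255] max rows 2.9266219828882614
```

Emit:
carry_out(targets=[[-0.068,-0.001,0.0594,0,0,0],[-0.068,-0.001,0.0594,0,0,0],[-0.068,-0.001,0.0594,0,0,0],[0,0,0,0,0,0]])

```text
time_s: 29.92
tcp_pos: [0.5721, -0.0207, 0.1619]
eef_rot: [-178.6, -27.7, -7.0]
contact_force: [-0.3, 0.3, 1.0]
gripper_width: 0.0005
gripper_force: 0.0
```

```bash
python3 -c "
from h import *
to(-85,92,75)"
```

```text
tip console mm [-83.9052  90.5808 154.8489] rot [-178.5636  -27.6978   -6.9987] j [ 12.4814   0.6482 -58.2382  60.2099  -8.7033  12.7488] F [-0.3024  0.307   1.0173]
shift [-0.0762  0.0007  0.1404] max rows 1.5973802858441144
```

```bash
cat > fk.py <<'E'
from h import *
from scipy.optimize import least_squares
import itertools,json
D=[([93.052,20.589,.632,-.02,-70.135,-16.506],[.157,.656,.234],[179.906,-.008,-13.46]),
([26.4988,-17.5456,-58.1986,55.9137,-24.891,9.7244],[.5276,-.0012,.306],[-179.72,-39.65,-7.05]),
([10.0304,-4.8056,-58.1763,69.0521,-9.3229,6.8819],[.5836,-.0233,.2273],[-179.09,-34.25,-7.176]),
([12.4814,.6482,-58.2382,60.2099,-8.7033,12.7488],[.5721,-.0207,.1619],[-178.564,-27.698,-6.999])]
E=lambda a,q:Ro.from_euler(a,q,degrees=True).as_matrix()
def fk(p,q,sg):
    # p: off1,off6,off4, a1,d,h, L1, e, L2, L3
    R=E("z",q[0]+p[0]*100);t=R@[p[3],p[4],p[5]]
    R=R@E("y",q[1]);t=t+R@[0,0,p[6]]
    R=R@E("y",90-q[2]);t=t+R@[-p[7],0,p[8]]
    R=R@E("z",sg[0]*q[3]+p[2]*100);R=R@E("y",-q[4]);t=t+R@[0,0,p[9]]
    R=R@E("z",sg[1]*q[5]+p[1]*100);return t,R
def res(p,sg,D):
    o=[]
    for q,x,e in D:
        t,R=fk(p,q,sg);o+=list((t-x)/.002)+list(Ro.from_matrix(R.T@E("xyz",e)).as_rotvec()/.005)
    return np.array(o+list((np.array(p[2:5:2])-[0,0])*3))
def fit(D):
    best=None
    for sg in itertools.product([1,-1],[1,-1]):
        for o1,o6 in itertools.product((0,-.165),(0,.9,1.8,-.9)):
            f=least_squares(res,[o1,o6,0,0,0,.35,.35,0,.35,.25],args=(sg,D),max_nfev=300)
            if best is None or f.cost<best[0]: best=(f.cost,f.x,sg)
    return best
if __name__=="__main__":
    s=r.get_state();D.append((s["joints"],s["tcp_pos"],s["eef_rot"]))
    b=fit(D);print(b);json.dump([b[1].tolist(),b[2]],open("fk.json","w"))
    for q,x,e in D:
        t,R=fk(b[1],q,b[2]);print((t-x)*1000,np.degrees(Ro.from_matrix(R.T@E("xyz",e)).magnitude()))
E
timeout 300 python3 fk.py
```

```text
(np.float64(1131.5975758574884), array([-0.0105,  2.7405, -0.059 ,  0.1669, -0.0796,  0.1772,  0.5835,
        0.0551,  0.2731,  0.4342]), (-1, -1))
[-58.257   -4.4935  15.8733] 6.351568994828523
[  6.2392 -11.3275 -30.6253] 2.7051826593813004
[ -1.3479 -34.0732  -9.6713] 1.4792696355331338
[ 5.2634 -5.0837 12.2267] 1.3962625607175827
[ 5.2929 -5.046  12.1966] 1.3965377987814438
```

Emit:
carry_out(targets=[[0,0,0,0,-0.154,0],[0,0,0,0,-0.154,0],[0,0,0,0,-0.154,0],[0,0,0,0,0,0]])

```text
time_s: 30.42
tcp_pos: [0.6045, -0.0671, 0.1868]
eef_rot: [177.8, -14.6, -8.8]
contact_force: [0.7, 0.9, -0.1]
gripper_width: 0.0006
gripper_force: 0.0
```

```bash
cat > log.py <<'E'
from h import *
import json,os
s=r.get_state();L=json.load(open("log.json")) if os.path.exists("log.json") else []
L.append([list(map(float,s[k])) for k in("joints","tcp_pos","eef_rot")]);json.dump(L,open("log.json","w"))
for v in L[-1]: print(np.array(v))
E
python3 log.py
```

```text
[ 16.9711   8.3774 -29.2538  12.8049 -40.8116  55.0524]
[ 0.6045 -0.0671  0.1868]
[177.7702 -14.6281  -8.8264]
```

Emit:
carry_out(targets=[[0.04,0,-0.1,0,0,0],[0.04,0,-0.1,0,0,0],[0.08,0,0,0,0,0],[0,0,0,0,0,0]])

```text
time_s: 30.92
tcp_pos: [0.654, -0.0744, 0.3017]
eef_rot: [177.4, -14.7, -8.8]
contact_force: [-0.9, -0.2, -0.4]
gripper_width: 0.0005
gripper_force: 0.0
```

```bash
python3 log.py
```

```text
[ 15.1016   8.453  -12.4252   9.8668 -57.0933  61.2407]
[ 0.654  -0.0744  0.3017]
[177.4108 -14.6634  -8.8281]
```

Emit:
carry_out(targets=[[0,0,0,0,0.15,0],[0,0,0,0,0.15,0],[0,0,0,0,0,0]])

```text
time_s: 31.3
tcp_pos: [0.6419, -0.0752, 0.2905]
eef_rot: [176.7, -31.7, -7.5]
contact_force: [0.1, -0.4, -0.1]
gripper_width: 0.0001
gripper_force: 0.0
```

```bash
python3 log.py
```

```text
[ 16.9133  -0.9191 -38.2095  33.9339 -28.8255  38.0681]
[ 0.6419 -0.0752  0.2905]
[176.7279 -31.7424  -7.5105]
```

Emit:
carry_out(targets=[[0,0,0,0,0.15,0],[0,0,0,0,0.15,0],[0,0,0,0,0.15,0],[0,0,0,0,0,0]])

```text
time_s: 31.8
tcp_pos: [0.6859, -0.1198, 0.3765]
eef_rot: [172.9, -46.7, -8.2]
contact_force: [0.5, -1.5, 0.1]
gripper_width: 0.0005
gripper_force: 0.0
```

```bash
python3 log.py
```

```text
[ -0.894   -4.0587 -46.2092  81.022  -12.4994   4.1025]
[ 0.6859 -0.1198  0.3765]
[172.9108 -46.7286  -8.1576]
```

```bash
cat > fk.py <<'E'
from h import *
from scipy.optimize import least_squares
import itertools,json
E=lambda a,q:Ro.from_euler(a,q,degrees=True).as_matrix()
S0=np.array([.081,.19,.317, 0,-.168,.4, 0,.136,.4, 0,0,.0, 0,0,.3])
def fk(p,q,sg):
    T=p[:15].reshape(5,3)
    R=E("z",q[0]);t=R@T[0]
    R=R@E("y",q[1]);t=t+R@T[1]
    R=R@E("y",90-q[2]);t=t+R@T[2]
    R=R@E("z",sg[0]*q[3]);t=t+R@T[3];R=R@E("y",-q[4]);t=t+R@T[4]
    R=R@E("z",sg[1]*q[5]+sg[2]);return t,R
def res(p,sg,D):
    o=[]
    for q,x,e in D:
        t,R=fk(p,q,sg);o+=list((t-x)/.002)+list(Ro.from_matrix(R.T@E("xyz",e)).as_rotvec()/.01)
    return np.array(o+list((p-S0)*5))
D=[([93.052,20.589,.632,-.02,-70.135,-16.506],[.157,.656,.234],[179.906,-.008,-13.46]),
([26.4988,-17.5456,-58.1986,55.9137,-24.891,9.7244],[.5276,-.0012,.306],[-179.72,-39.65,-7.05]),
([10.0304,-4.8056,-58.1763,69.0521,-9.3229,6.8819],[.5836,-.0233,.2273],[-179.09,-34.25,-7.176]),
([12.4814,.6482,-58.2382,60.2099,-8.7033,12.7488],[.5721,-.0207,.1619],[-178.564,-27.698,-6.999])]
D+=[tuple(l) for l in json.load(open("log.json"))]
if __name__=="__main__":
    best=None
    for sg in itertools.product([1,-1],[1,-1],[0,90,180,-90]):
        f=least_squares(res,S0,args=(sg,D),max_nfev=100)
        if best is None or f.cost<best[0]: best=(f.cost,f.x,sg)
    print(best);json.dump([best[1].tolist(),best[2]],open("fk.json","w"))
    for q,x,e in D:
        t,R=fk(best[1],q,best[2]);print((t-x)*1000,np.degrees(Ro.from_matrix(R.T@E("xyz",e)).magnitude()))
E
timeout 300 python3 fk.py
```

```text
(np.float64(1.189815452234303), array([ 0.0005,  0.1374,  0.1991, -0.0002, -0.2206,  0.6013,  0.0003,
        0.0834,  0.4319, -0.0002, -0.096 ,  0.0319,  0.0003, -0.096 ,
        0.3697]), (-1, -1, -90))
[ 0.0079 -0.0068 -0.1264] 0.0009285164835499756
[ 0.0633  0.0742 -0.0444] 0.00250390696416393
[ 0.0146  0.0049 -0.0252] 0.0019253745471712548
[-0.0417 -0.0864  0.0566] 0.0007248324003632782
[-0.0455 -0.0095  0.0913] 4.176468325553305e-14
[-0.0029  0.0171  0.1123] 1.8536340667878652e-14
[-0.0231  0.0146 -0.0099] 1.7272987232460787e-14
[ 0.0322  0.0051 -0.0426] 3.3905403859903704e-14
```

```bash
cat > ik.py <<'E'
from fk import *
P,SG=json.load(open("fk.json"));P=np.array(P)
LO=np.array([-176.03,-82.01,-58.28,-173.87,-174.79,-173.66]);HI=np.array([176.03,121.73,71.71,95.51,-.11,173.66])
def pose(x,y,z,tilt,dyaw=0,roll180=0):
    R=E("z",-7.3+dyaw)@E("y",-tilt)@E("x",180)@E("z",roll180)
    w=np.r_[O+A@(np.array([x,y])/1000),z/1000]-.008*R[:,2];return w,R
def ik(w,R,n=40,seeds=None,rng=np.random.default_rng(0)):
    f=lambda q:np.r_[(fk(P,q,SG)[0]-w)/.01,Ro.from_matrix(fk(P,q,SG)[1].T@R).as_rotvec()/.05]
    out=[]
    for s in (seeds if seeds is not None else LO+(HI-LO)*rng.random((n,6))):
        g=least_squares(f,np.clip(s,LO+1e-3,HI-1e-3),bounds=(LO,HI),x_scale=30,max_nfev=60)
        if g.cost<1e-3 and not any(np.abs(g.x-o).max()<3 for o in out): out.append(g.x)
    return out
if __name__=="__main__":
    for tilt in(45,35,25):
      for rl in(0,180):
        for tg in((-18,92,71),(-70,92,64),(-18,0,71)):
          for q in ik(*pose(*tg,tilt,0,rl),n=12): print(tilt,rl,tg,q)
E
timeout 400 python3 ik.py
```

```text
45 0 (-70, 92, 64) [ -11.6191   11.7505  -34.634  -113.8768   -3.3219 -153.0328]
45 180 (-70, 92, 64) [ -11.6191   11.7505  -34.634  -113.8768   -3.3219   26.9672]
```

```bash
cat > scan.py <<'E'
from ik import *
Sd=[np.array([j1,12,-32,j4,-15,j6]) for j1 in(15,-10) for j4 in(-150,-90,-20,50) for j6 in(-130,-40,50,130)]
for tilt in(25,32,45,55):
  for dy in(-15,0,15):
    ok=[]
    for tg in((-75,92,64),(-18,92,71),(-18,0,71)):
        s=ik(*pose(*tg,tilt,dy),seeds=Sd);ok.append(sorted(s,key=lambda q:q[4])[:2])
    print(tilt,dy,[[np.round(q).astype(int).tolist() for q in o] for o in ok])
E
timeout 560 python3 scan.py
```

```text
25 -15 [[], [], []]
25 0 [[], [], []]
25 15 [[], [], [[6, 16, -35, -2, -14, 94]]]
32 -15 [[], [], []]
32 0 [[], [], []]
32 15 [[], [], [[6, 15, -37, -10, -6, 102]]]
45 -15 [[], [], [[-31, 16, -44, -159, -16, -105]]]
45 0 [[[-14, 12, -36, -117, -5, -148], [-9, 11, -34, -109, -1, -159]], [], []]
45 15 [[], [[4, 15, -29, -62, -3, 154]], [[-13, 15, -26, -69, -16, 173]]]
55 -15 [[], [], [[-33, 23, -55, -167, -44, -93]]]
55 0 [[[-33, 23, -57, -150, -46, -96]], [[-28, 22, -49, -151, -38, -101]], [[-36, 20, -41, -131, -32, -116]]]
55 15 [[[-31, 19, -42, -119, -36, -121]], [[-26, 20, -35, -116, -30, -130]], [[-33, 20, -30, -102, -33, -140]]]
```

```bash
cat > plan.py <<'E'
from ik import *
def rows(qs,P0=None):
    """tool-frame scaled rows between successive joint configs"""
    out=[];t0,R0=fk(P,qs[0],SG)
    for q in qs[1:]:
        t,R=fk(P,q,SG);out.append(np.r_[R0.T@(t-t0)/.5,np.degrees(Ro.from_matrix(R0.T@R).as_rotvec())/60]);t0,R0=t,R
    return np.array(out)
if __name__=="__main__":
    seed=[np.array([-31,19,-42,-119,-36,s]) for s in(-121,59)]
    for tilt,dy in((50,8),(53,8),(53,12)):
        for tg in((-120,94,230),(-100,94,110),(-75,94,64),(-18,94,71),(-18,60,71),(-18,-4,71),(-75,-4,64),(-18,30,71)):
            print(tilt,dy,tg,[np.round(q,1) for rl in(0,180) for q in ik(*pose(*tg,tilt,dy,rl),seeds=seed)])
    print(r.get_state()["joints"])
E
timeout 500 python3 plan.py
```

```text
50 8 (-120, 94, 230) []
50 8 (-100, 94, 110) [array([  -5.7,    4. ,  -36.3,  -92.2,   -4.9, -173.7]), array([ -4.9,   3.9, -36.3, -91.1,  -4.3,   4.7])]
50 8 (-75, 94, 64) [array([ -24.7,   14.5,  -41.3, -122.6,  -23. , -128.2]), array([ -24.7,   14.5,  -41.3, -122.6,  -23. ,   51.8])]
50 8 (-18, 94, 71) [array([ -18.4,   16.2,  -32.5, -115.6,  -16.1, -141. ]), array([ -18.4,   16.2,  -32.5, -115.6,  -16.1,   39. ])]
50 8 (-18, 60, 71) [array([ -19.7,   15.9,  -30.9, -107.4,  -16.2, -148.5]), array([ -19.7,   15.9,  -30.9, -107.4,  -16.2,   31.5])]
50 8 (-18, -4, 71) [array([ -23.9,   16.2,  -28.7,  -96.5,  -18.7, -156.7]), array([-23.9,  16.2, -28.7, -96.5, -18.7,  23.3])]
50 8 (-75, -4, 64) [array([ -30.4,   14.2,  -35.5, -102.1,  -23.9, -145.7]), array([ -30.4,   14.2,  -35.5, -102.1,  -23.9,   34.3])]
50 8 (-18, 30, 71) [array([ -21.4,   16. ,  -29.8, -101.7,  -17.1, -153.1]), array([ -21.4,   16. ,  -29.8, -101.7,  -17.1,   26.9])]
53 8 (-120, 94, 230) []
53 8 (-100, 94, 110) [array([ -21.7,    5.9,  -41.4, -113.8,  -19.4, -141. ]), array([ -21.7,    5.9,  -41.4, -113.8,  -19.4
[... 1143 characters left out ...]
23.4,   18.2,  -34.5, -117.5,  -25.1, -132.3]), array([ -23.4,   18.2,  -34.5, -117.5,  -25.1,   47.7])]
53 12 (-18, 60, 71) [array([ -25.5,   18. ,  -32.8, -111. ,  -25.5, -137.6]), array([ -25.5,   18. ,  -32.8, -111. ,  -25.5,   42.4])]
53 12 (-18, -4, 71) [array([ -30.1,   18.4,  -29.8, -100.9,  -27.6, -145. ]), array([ -30.1,   18.4,  -29.8, -100.9,  -27.6,   35. ])]
53 12 (-75, -4, 64) [array([ -35.9,   16.9,  -36.3, -103.6,  -32.3, -136.7]), array([ -35.9,   16.9,  -36.3, -103.6,  -32.3,   43.3])]
53 12 (-18, 30, 71) [array([ -27.6,   18.1,  -31.4, -106. ,  -26.3, -141.5]), array([ -27.6,   18.1,  -31.4, -106. ,  -26.3,   38.5])]
[ -0.894   -4.0587 -46.2092  81.022  -12.4994   4.1025]
```

```bash
cat > p2.py <<'E'
from plan import *
s=np.array(r.get_state()["joints"])
M=np.array([-3.,-2,-28,-10,-42,22]);N=np.array([-16.,-2,-36,-75,-36,30])
g=ik(*pose(-105,94,140,56,8,180),seeds=[np.array([-31,19,-42,-119,-36,59])]);print(g)
G=g[0]
def seg(a,b,n): return [a+(b-a)*k/n for k in range(1,n+1)]
Q=[s]+seg(s,M,12)+seg(M,N,8)+seg(N,G,7)
W=rows(Q)
for q,w in zip(Q[1:],W):
    t,R=fk(P,q,SG);b=t-.058*R[:,2];c=[b+R@[sx*.039,sy*.097,0] for sx in(1,-1) for sy in(1,-1)]
    print(np.round(t,3),"minbody",round(min(x[2] for x in c),3),"deg",round(np.linalg.norm(w[3:])*60,1),"mm",round(np.linalg.norm(w[:3])*500))
np.save("Q.npy",Q)
print(np.array2string(np.round(W,4),separator=", "))
E
python3 p2.py
```

```text
[array([ -21.3971,    1.8025,  -41.7284, -111.6256,  -19.6017,   35.6141])]
[ 0.68  -0.159  0.381] minbody 0.389 deg 6.7 mm 40
[ 0.67  -0.194  0.38 ] minbody 0.391 deg 6.7 mm 37
[ 0.656 -0.224  0.375] minbody 0.382 deg 6.6 mm 34
[ 0.639 -0.248  0.364] minbody 0.37 deg 6.6 mm 31
[ 0.62  -0.265  0.35 ] minbody 0.354 deg 6.5 mm 29
[ 0.601 -0.275  0.333] minbody 0.337 deg 6.5 mm 28
[ 0.581 -0.277  0.314] minbody 0.319 deg 6.5 mm 27
[ 0.563 -0.271  0.294] minbody 0.3 deg 6.5 mm 28
[ 0.546 -0.257  0.274] minbody 0.282 deg 6.5 mm 29
[ 0.532 -0.236  0.256] minbody 0.266 deg 6.6 mm 32
[ 0.521 -0.208  0.24 ] minbody 0.252 deg 6.6 mm 35
[ 0.513 -0.173  0.227] minbody 0.242 deg 6.7 mm 38
[ 0.497 -0.147  0.203] minbody 0.21 deg 8.2 mm 38
[ 0.486 -0.119  0.185] minbody 0.185 deg 8.2 mm 35
[ 0.478 -0.091  0.172] minbody 0.165 deg 8.2 mm 32
[ 0.475 -0.063  0.163] minbody 0.151 deg 8.3 mm 29
[ 0.476 -0.037  0.16 ] minbody 0.143 deg 8.3 mm 26
[ 0.481 -0.014  0.16 ] minbody 0.141 deg 8.3 mm 24
[0.49  0.007 0.165] minbody 0.143 deg 8.4 mm 23
[0.502 0.023 0.173] minbody 0.151 deg 8.4 mm 22
[0.513 0.023 0
[... 1165 characters left out ...]
.0626,  0.1154],
 [-0.0463,  0.0222,  0.0276,  0.0437, -0.059 ,  0.1166],
 [-0.0436,  0.0167,  0.025 ,  0.0478, -0.0556,  0.1175],
 [-0.0415,  0.0109,  0.0226,  0.0518, -0.0525,  0.118 ],
 [-0.04  ,  0.005 ,  0.0206,  0.0557, -0.0498,  0.1182],
 [-0.039 , -0.0011,  0.0189,  0.0594, -0.0474,  0.1181],
 [-0.0035, -0.0123,  0.0172,  0.0555, -0.0068,  0.0782],
 [-0.0007, -0.0132,  0.0155,  0.0557, -0.0023,  0.0794],
 [ 0.0019, -0.0141,  0.0139,  0.0558,  0.0021,  0.0804],
 [ 0.0043, -0.015 ,  0.0125,  0.0558,  0.0063,  0.0812],
 [ 0.0065, -0.016 ,  0.0113,  0.0556,  0.0104,  0.0819],
 [ 0.0086, -0.0168,  0.0102,  0.0553,  0.0144,  0.0824],
 [ 0.0104, -0.0177,  0.0093,  0.0549,  0.0181,  0.0829]]
```

Emit:
carry_out(targets=[[0.0064,0.0794,0.0036,-0.0372,-0.0119,0.1051],[-0.0001,0.0731,0.0053,-0.0333,-0.0186,0.1044],[-0.007,0.0666,0.0068,-0.0292,-0.0254,0.1033],[-0.014,0.0599,0.0082,-0.0248,-0.0323,0.1018],[-0.0213,0.053,0.0095,-0.0203,-0.0392,0.0998]])

```text
time_s: 32.42
tcp_pos: [0.6206, -0.2639, 0.3483]
eef_rot: [-166.8, -36.8, -49.9]
contact_force: [0.2, -0.3, -0.1]
gripper_width: 0.0003
gripper_force: 0.0
```

Emit:
carry_out(targets=[[-0.0288,0.0459,0.0107,-0.0156,-0.0461,0.0973],[-0.0363,0.0389,0.0118,-0.0108,-0.0529,0.0943],[-0.0439,0.0318,0.0128,-0.0059,-0.0596,0.0908],[-0.0515,0.0247,0.0139,-0.0011,-0.0662,0.0868],[-0.0589,0.0178,0.0149,0.0038,-0.0725,0.0823]])

```text
time_s: 33.05
tcp_pos: [0.5328, -0.2319, 0.2535]
eef_rot: [-158.4, -11.5, -72.5]
contact_force: [0.5, -0.9, 0.2]
gripper_width: 0.0004
gripper_force: 0.0
```

Emit:
carry_out(targets=[[-0.0662,0.0111,0.016,0.0085,-0.0785,0.0774],[-0.0733,0.0046,0.0172,0.0131,-0.0842,0.072],[0,0,0,0,0,0]])

```text
time_s: 33.42
tcp_pos: [0.514, -0.1694, 0.2258]
eef_rot: [-156.7, 0.8, -77.0]
contact_force: [0.5, -0.6, -0.5]
gripper_width: 0.0005
gripper_force: 0.0
```

```bash
python3 log.py
```

```text
[ -2.812   -1.8457 -27.8807 -10.3835 -42.0857  22.0485]
[ 0.514  -0.1694  0.2258]
[-156.6647    0.82    -76.9659]
```

Tracks the plan exactly. Now the second half.

Emit:
carry_out(targets=[[-0.0573,0.0363,0.0365,0.0316,-0.0706,0.1119],[-0.0532,0.032,0.0334,0.0356,-0.0665,0.1139],[-0.0495,0.0273,0.0304,0.0396,-0.0626,0.1154],[-0.0463,0.0222,0.0276,0.0437,-0.059,0.1166],[-0.0436,0.0167,0.025,0.0478,-0.0556,0.1175]])

```text
time_s: 34.05
tcp_pos: [0.4772, -0.0347, 0.1595]
eef_rot: [-151.9, 33.0, -101.1]
contact_force: [-0.9, -1.3, -0.6]
gripper_width: 0.0007
gripper_force: 0.0
```

Emit:
carry_out(targets=[[-0.0415,0.0109,0.0226,0.0518,-0.0525,0.118],[-0.04,0.005,0.0206,0.0557,-0.0498,0.1182],[-0.039,-0.0011,0.0189,0.0594,-0.0474,0.1181],[-0.0035,-0.0123,0.0172,0.0555,-0.0068,0.0782],[-0.0007,-0.0132,0.0155,0.0557,-0.0023,0.0794]])

```text
time_s: 34.67
tcp_pos: [0.5237, 0.0215, 0.1684]
eef_rot: [-159.9, 54.6, -135.3]
contact_force: [-0.0, -0.0, 0.4]
gripper_width: -0.0
gripper_force: 0.0
```

Emit:
carry_out(targets=[[0.0019,-0.0141,0.0139,0.0558,0.0021,0.0804],[0.0043,-0.015,0.0125,0.0558,0.0063,0.0812],[0.0065,-0.016,0.0113,0.0556,0.0104,0.0819],[0.0086,-0.0168,0.0102,0.0553,0.0144,0.0824],[0.0104,-0.0177,0.0093,0.0549,0.0181,0.0829]])

```text
time_s: 35.3
tcp_pos: [0.5498, -0.0136, 0.1441]
eef_rot: [179.8, 55.9, -179.5]
contact_force: [-0.2, -0.2, 0.7]
gripper_width: 0.0002
gripper_force: 0.0
```

Emit:
carry_out(targets=[[0,0,0,0,0,0]])

```text
time_s: 35.42
tcp_pos: [0.5497, -0.0135, 0.1441]
eef_rot: [179.9, 55.9, -179.3]
contact_force: [-0.3, 0.1, -0.0]
gripper_width: 0.0004
gripper_force: 0.0
```

```bash
cat >> ik.py <<'E'
def togo(x,y,z,tilt=53,dy=8,rl=180):
    """scaled tool shift+turn from the measured pose to tip at console (x,y,z) mm with the tilt"""
    t,R=tip();w,Rg=pose(x,y,z,tilt,dy,rl);s=r.get_state()
    print("to",(x,y,z),np.r_[R.T@(w-np.array(s["tcp_pos"]))/.5,np.degrees(Ro.from_matrix(R.T@Rg).as_rotvec())/60])
E
python3 -c "
from ik import *
togo(-85,96,68);togo(-75,96,64)
s=r.capture('scene')[:,:,::-1]
cv2.imwrite('pics/c7.png',cv2.resize(s[130:330,200:420],None,fx=2.8,fy=2.8,interpolation=cv2.INTER_CUBIC))"
```

```text
tip console mm [-104.1571   95.6119  139.5686] rot [ 179.8872   55.9129 -179.3404] j [ -21.139     1.9301  -41.6494 -111.7758  -19.4596   35.6036] F [-0.3223  0.0622 -0.0427]
to (-85, 96, 68) [ 0.0964 -0.0047  0.1117  0.0013  0.0485 -0.0003]
tip console mm [-104.1571   95.6119  139.5686] rot [ 179.8872   55.9129 -179.3404] j [ -21.139     1.9301  -41.6494 -111.7758  -19.4596   35.6036] F [-0.3223  0.0622 -0.0427]
to (-75, 96, 64) [ 0.0919 -0.0075  0.1326  0.0013  0.0485 -0.0003]
```

View pics/c7.png

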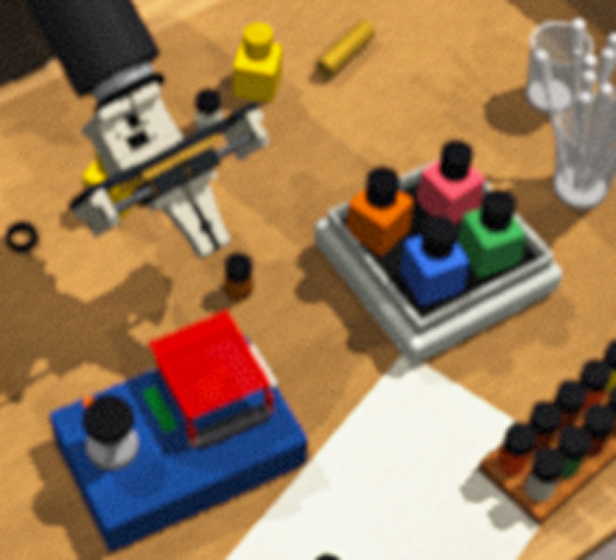

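The fingers point down and away, in front of the hood on its white side, and are slim at the tips. All four bottles are still standing in the tray. I'll lower to the entry position.

Emit:
carry_out(targets=[[0.0482,-0.0103,0.0558,0.0006,0.0243,0],[0.0482,-0.0103,0.0558,0.0006,0.0243,0],[-0.0045,-0.0028,0.0209,0,0,0],[0,0,0,0,0,0]])

```text
time_s: 35.98
tcp_pos: [0.5789, -0.0254, 0.069]
eef_rot: [179.9, 53.1, -179.4]
contact_force: [-0.5, 0.4, 0.3]
gripper_width: 0.0003
gripper_force: 0.0
```

```bash
python3 -c "
from ik import *
togo(-52,88,61);togo(-18,88,71)
s=r.capture('wrist')[:,:,::-1];cv2.imwrite('pics/w8.png',s)"
```

```text
tip console mm [-73.9144  87.5213  64.1583] rot [ 179.8849   53.0793 -179.408 ] j [ -30.8154   17.5633  -45.5068 -128.7166  -32.4221   63.6812] F [-0.5166  0.3833  0.2766]
to (-52, 88, 61) [-0.0211 -0.0051  0.0386  0.0005  0.0013 -0.0011]
tip console mm [-73.9144  87.5213  64.1583] rot [ 179.8849   53.0793 -179.408 ] j [ -30.8154   17.5633  -45.5068 -128.7166  -32.4221   63.6812] F [-0.5166  0.3833  0.2766]
to (-18, 88, 71) [-0.0776 -0.0146  0.0804  0.0005  0.0013 -0.0011]
```

View pics/w8.png

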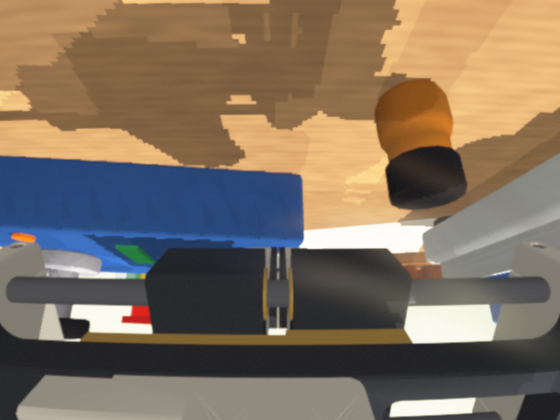

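The wrist camera sits under the tool. It shows the console front edge ahead (row 180) and the vial clear at (420,150). I'll push in under the front wall and lift.

Emit:
carry_out(targets=[[-0.0105,-0.0025,0.0193,0,0,0],[-0.0106,-0.0026,0.0193,0,0,0],[0,0,0,0,0,0]])

```text
time_s: 36.4
tcp_pos: [0.6014, -0.0276, 0.0665]
eef_rot: [-180.0, 53.2, -179.3]
contact_force: [-0.6, 0.1, -1.0]
gripper_width: 0.0002
gripper_force: 0.0
```

Emit:
carry_out(targets=[[-0.0141,-0.0024,0.0105,0,0,0],[-0.0141,-0.0024,0.0105,0,0,0],[-0.0141,-0.0024,0.0104,0,0,0],[-0.0141,-0.0024,0.0104,0,0,0],[0,0,0,0,0,0]])

```text
time_s: 37.02
tcp_pos: [0.6351, -0.0322, 0.0764]
eef_rot: [-180.0, 53.2, -179.3]
contact_force: [-0.1, 0.6, -0.2]
gripper_width: 0.0004
gripper_force: 0.3
```

```bash
python3 -c "
from ik import *
togo(-18,74,71)
s=r.capture('scene')[:,:,::-1]
cv2.imwrite('pics/c9.png',cv2.resize(s[220:330,200:350],None,fx=4,fy=4,interpolation=cv2.INTER_CUBIC))"
```

```text
tip console mm [-17.2647  87.8933  71.6317] rot [-179.9845   53.161  -179.31  ] j [ -25.5933   18.5304  -37.6616 -126.571   -26.1656   56.0695] F [-0.1295  0.6025 -0.1937]
to (-18, 74, 71) [ 0.0042 -0.0273 -0.0035 -0.0004  0.0027 -0.0001]
```

View pics/c9.png

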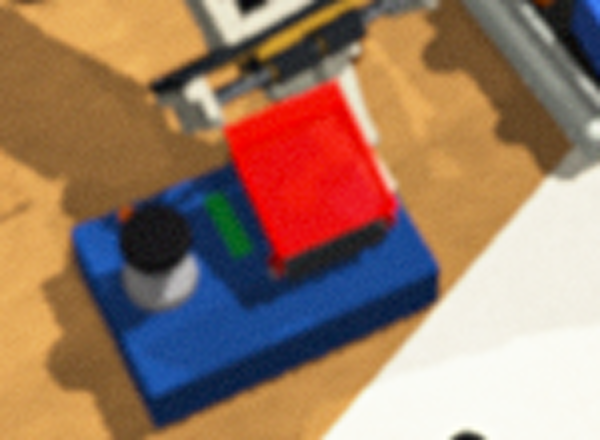

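The hood is raised and resting on the fingers, which are at its right (white) edge. I'll sweep toward the green side in small steps.

Emit:
carry_out(targets=[[0.0008,-0.0099,-0.0011,0,0,0],[0.0008,-0.0099,-0.0011,0,0,0],[0.0008,-0.0099,-0.0011,0,0,0],[0,0,0,0,0,0]])

```text
time_s: 37.58
tcp_pos: [0.6321, -0.0476, 0.0758]
eef_rot: [180.0, 53.1, -179.4]
contact_force: [-0.7, 0.4, 1.4]
gripper_width: 0.0005
gripper_force: 0.7
```

Emit:
carry_out(targets=[[0.0008,-0.0099,-0.0011,0,0,0],[0.0008,-0.0099,-0.0011,0,0,0],[0,0,0,0,0,0]])

```text
time_s: 37.95
tcp_pos: [0.6308, -0.0577, 0.0756]
eef_rot: [180.0, 53.1, -179.4]
contact_force: [-0.8, -0.5, 0.6]
gripper_width: 0.0006
gripper_force: 0.4
```

Emit:
carry_out(targets=[[0.0008,-0.0099,-0.0011,0,0,0],[0,0,0,0,0,0]])

```text
time_s: 38.2
tcp_pos: [0.6301, -0.0623, 0.0755]
eef_rot: [180.0, 53.0, -179.4]
contact_force: [-1.6, 1.7, -0.5]
gripper_width: 0.0007
gripper_force: 0.6
```

```bash
python3 -c "
from ik import *
tip()
s=r.capture('scene')[:,:,::-1]; t=r.capture('top')[:,:,::-1]
a=cv2.resize(s[220:330,200:350],None,fx=4,fy=4,interpolation=cv2.INTER_CUBIC)
cv2.imwrite('pics/c10.png',a)"
```

```text
tip console mm [-18.4598  57.3648  70.6986] rot [ 179.9773   53.0428 -179.3948] j [ -27.3244   18.1742  -35.6124 -119.7684  -25.5681   50.0586] F [-1.6441  1.6841 -0.5422]
```

Emit:
carry_out(targets=[[0.0008,-0.0099,-0.0011,0,0,0],[0,0,0,0,0,0]])

```text
time_s: 38.55
tcp_pos: [0.6293, -0.0642, 0.0758]
eef_rot: [179.7, 53.1, -179.4]
contact_force: [0.9, 11.8, -0.1]
gripper_width: 0.0005
gripper_force: 6.6
```

Emit:
carry_out(targets=[[0.0004,-0.005,-0.0005,0,0,0],[0,0,0,0,0,0]])

```text
time_s: 38.8
tcp_pos: [0.6291, -0.0646, 0.0759]
eef_rot: [179.5, 53.2, -179.3]
contact_force: [4.3, 19.7, -2.8]
gripper_width: 0.0003
gripper_force: 9.8
```

Emit:
carry_out(targets=[[0.0004,-0.005,-0.0005,0,0,0],[0,0,0,0,0,0]])

```text
time_s: 39.05
tcp_pos: [0.6288, -0.0651, 0.0759]
eef_rot: [179.3, 53.3, -179.3]
contact_force: [6.2, 27.3, -4.0]
gripper_width: 0.0005
gripper_force: 12.9
```

```bash
python3 -c "
from ik import *
tip()"
```

```text
tip console mm [-19.3977  54.5614  71.148 ] rot [ 179.3417   53.2622 -179.3263] j [ -27.5534   18.1537  -35.1491 -117.7029  -26.0724   48.1943] F [ 6.2428 27.2943 -3.9912]
```

Hard stop after about 25 mm of travel, matching the toggle's full stroke. I'll ease off and withdraw.

Emit:
carry_out(targets=[[-0.0008,0.0099,0.0011,0,0,0],[-0.0008,0.0099,0.0011,0,0,0],[0,0,0,0,0,0]])

```text
time_s: 39.42
tcp_pos: [0.6304, -0.0623, 0.0758]
eef_rot: [180.0, 53.1, -179.4]
contact_force: [-0.7, -0.3, -0.8]
gripper_width: 0.0006
gripper_force: 0.3
```

Emit:
carry_out(targets=[[0.0188,0.0032,-0.0139,0,0,0],[0.0188,0.0032,-0.0139,0,0,0],[0.0188,0.0031,-0.0139,0,0,0],[0.0211,0.005,-0.0386,0,0,0],[0.0,0.0,-0.06,0,0,0]])

```text
time_s: 40.05
tcp_pos: [0.5486, -0.0562, 0.0853]
eef_rot: [179.7, 52.9, -179.7]
contact_force: [0.4, 0.9, 0.6]
gripper_width: 0.0004
gripper_force: 0.0
```

Emit:
carry_out(targets=[[0,0,-0.08,0,0,0],[0,0,0,0,0,0],[0,0,0,0,0,0]])

```text
time_s: 40.42
tcp_pos: [0.5192, -0.056, 0.1119]
eef_rot: [-179.9, 53.2, -179.3]
contact_force: [-0.5, -1.0, -0.4]
gripper_width: 0.0005
gripper_force: 0.0
```

```bash
python3 -c "
from ik import *
tip()
s=r.capture('scene')[:,:,::-1]
cv2.imwrite('pics/c11.png',cv2.resize(s[220:330,200:330],None,fx=5,fy=5,interpolation=cv2.INTER_CUBIC))"
```

```text
tip console mm [-129.2678   49.5066  107.1392] rot [-179.9162   53.1976 -179.2742] j [ -27.8588    4.201   -42.8525 -105.6594  -23.3618   35.0468] F [-0.5199 -0.9746 -0.4327]
```

View pics/c11.png

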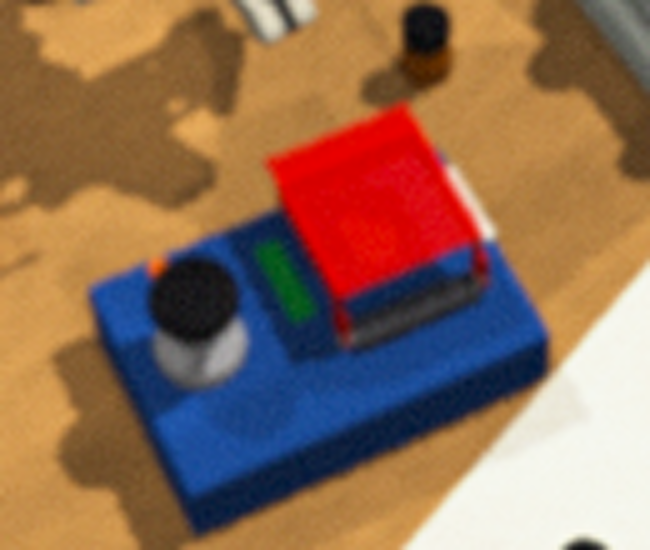

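The guard is shut again and the plunger is free. I'll check that the plunger can be pressed with the same tilt.

```bash
python3 -c "
from ik import *
sd=[np.array(r.get_state()['joints'])]
for tg in((-110,-65,135),(-60,-65,130),(-3,-65,130),(-3,-65,95)): print(tg,ik(*pose(*tg,53,8,180),seeds=sd))
togo(-100,-20,135);togo(-60,-65,132);togo(-3,-65,132)"
```

```text
(-110, -65, 135) [array([-32.5058,   3.8859, -34.3767, -82.3528, -26.1866,  12.99  ])]
(-60, -65, 130) [array([-29.5138,   8.1695, -30.0709, -83.5402, -23.8576,  12.256 ])]
(-3, -65, 130) [array([-25.2902,  12.0503, -24.7237, -81.5013, -20.7237,   7.2745])]
(-3, -65, 95) [array([-30.434 ,  16.3823, -25.8079, -91.8317, -24.4022,  21.9887])]
tip console mm [-129.3449   49.4294  106.2532] rot [ 179.9819   53.1072 -179.3823] j [ -27.8712    4.3107  -42.8473 -105.6692  -23.3588   35.0383] F [-0.1635 -0.4717 -0.5251]
to (-100, -20, 135) [-0.0694 -0.1456 -0.0034 -0.0008  0.0018 -0.0008]
tip console mm [-129.3449   49.4294  106.2532] rot [ 179.9819   53.1072 -179.3823] j [ -27.8712    4.3107  -42.8473 -105.6692  -23.3588   35.0383] F [-0.1635 -0.4717 -0.5251]
to (-60, -65, 132) [-0.1048 -0.2458  0.0537 -0.0008  0.0018 -0.0008]
tip console mm [-129.3449   49.4294  106.2532] rot [ 179.9819   53.1072 -179.3823] j [ -27.8712    4.3107  -42.8473 -105.6692  -23.3588   35.0383] F [-0.1635 -0.4717 -0.5251]
to (-3, -65, 132) [-0.1725 -0.2615  0.144  -0.0008  0.0018 -0.0008]
```

Emit:
carry_out(targets=[[-0.0347,-0.0728,-0.0017,0,0,0],[-0.0347,-0.0728,-0.0017,0,0,0],[-0.0177,-0.0501,0.0285,0,0,0],[-0.0177,-0.0501,0.0286,0,0,0],[0,0,0,0,0,0]])

```text
time_s: 41.1
tcp_pos: [0.5739, -0.1799, 0.1344]
eef_rot: [179.8, 52.9, -179.6]
contact_force: [-0.4, 0.6, -1.0]
gripper_width: 0.0001
gripper_force: 0.0
```

Emit:
carry_out(targets=[[-0.0339,-0.0079,0.0451,0,0,0],[-0.0338,-0.0078,0.0452,0,0,0],[0,0,0,0,0,0]])

```text
time_s: 41.48
tcp_pos: [0.6306, -0.185, 0.1348]
eef_rot: [179.8, 53.0, -179.5]
contact_force: [-0.8, -0.3, -0.7]
gripper_width: 0.0005
gripper_force: 0.0
```

```bash
python3 -c "
from ik import *
togo(-3,-65,120);togo(-3,-65,100)"
```

```text
tip console mm [ -2.3898 -64.2302 129.9472] rot [ 179.8208   52.9618 -179.4603] j [-25.1342  12.0784 -24.6904 -81.4071 -20.647    6.994 ] F [-0.7752 -0.2688 -0.7081]
to (-3, -65, 120) [ 0.0167 -0.0014  0.0108  0.0009 -0.0006 -0.0016]
tip console mm [ -2.3898 -64.2302 129.9472] rot [ 179.8208   52.9618 -179.4603] j [-25.1342  12.0784 -24.6904 -81.4071 -20.647    6.994 ] F [-0.7752 -0.2688 -0.7081]
to (-3, -65, 100) [ 0.0487 -0.0015  0.0349  0.0009 -0.0006 -0.0016]
```

Emit:
carry_out(targets=[[0.016,-0.0014,0.012,0,0,0],[0.008,0,0.006,0,0,0],[0.008,0,0.006,0,0,0],[0,0,0,0,0,0]])

```text
time_s: 41.98
tcp_pos: [0.6293, -0.1862, 0.1162]
eef_rot: [179.9, 53.1, -179.5]
contact_force: [-1.4, 2.4, 4.3]
gripper_width: 0.0007
gripper_force: 1.7
```

Emit:
carry_out(targets=[[0.008,0,0.006,0,0,0],[0.008,0,0.006,0,0,0],[0,0,0,0,0,0]])

```text
time_s: 42.35
tcp_pos: [0.6298, -0.1864, 0.1066]
eef_rot: [179.9, 53.1, -179.4]
contact_force: [-3.0, 1.6, 5.4]
gripper_width: 0.0004
gripper_force: 2.9
```

Emit:
carry_out(targets=[[0.004,0,0.003,0,0,0],[0.004,0,0.003,0,0,0],[0,0,0,0,0,0]])

```text
time_s: 42.72
tcp_pos: [0.6299, -0.1864, 0.1019]
eef_rot: [180.0, 53.1, -179.4]
contact_force: [-4.1, 0.9, 6.3]
gripper_width: 0.0004
gripper_force: 3.5
```

```bash
python3 -c "
from ik import *
tip()"
```

```text
tip console mm [ -2.896  -65.7159  97.1108] rot [ 179.9501   53.1194 -179.4091] j [-30.4381  16.1755 -25.8003 -91.6582 -24.4085  21.6792] F [-4.1496  0.9257  6.3335]
```

Emit:
carry_out(targets=[[0.004,0,0.003,0,0,0],[0.004,0,0.003,0,0,0],[0,0,0,0,0,0]])

```text
time_s: 43.1
tcp_pos: [0.6303, -0.1864, 0.1001]
eef_rot: [-179.9, 53.4, -179.2]
contact_force: [-20.9, 3.5, 30.3]
gripper_width: 0.0003
gripper_force: 14.8
```

Emit:
carry_out(targets=[[0.004,0,0.003,0,0,0],[0,0,0,0,0,0]])

```text
time_s: 43.35
tcp_pos: [0.6306, -0.1864, 0.0998]
eef_rot: [-179.8, 53.6, -179.1]
contact_force: [-33.8, 2.8, 46.6]
gripper_width: 0.0007
gripper_force: 23.4
```

Emit:
carry_out(targets=[[0.004,0,0.003,0,0,0],[0,0,0,0,0,0]])

```text
time_s: 43.6
tcp_pos: [0.6312, -0.1864, 0.0996]
eef_rot: [-179.7, 53.8, -179.0]
contact_force: [-44.6, 4.3, 60.9]
gripper_width: 0.0005
gripper_force: 30.7
```

That is the hard stop: the tip's lower edge is at about 89 mm, as specified. I'll release and rise.

Emit:
carry_out(targets=[[-0.02,0,-0.015,0,0,0],[-0.024,0,-0.018,0,0,0],[-0.04,0,-0.03,0,0,0],[0,0,0,0,0,0]])

```text
time_s: 44.1
tcp_pos: [0.6309, -0.1861, 0.1466]
eef_rot: [-179.8, 53.3, -179.1]
contact_force: [0.9, 0.4, -0.9]
gripper_width: 0.0006
gripper_force: 0.0
```

```bash
python3 -c "
from ik import *
togo(-60,-65,132);togo(-95,0,110);togo(-85,0,68);togo(-75,0,64);
sd=[np.array(r.get_state()['joints'])]
for tg in((-95,0,110),(-75,0,64),(-18,0,71)): print(tg,ik(*pose(*tg,53,8,180),seeds=sd))
s=r.capture('scene')[:,:,::-1]
cv2.imwrite('pics/c12.png',s[130:330,180:420])"
```

```text
tip console mm [ -1.9202 -65.3114 141.8439] rot [-179.8027   53.2711 -179.1292] j [-23.9658  10.8463 -24.5124 -78.811  -19.8757   3.5748] F [ 0.9487  0.3922 -0.8689]
to (-60, -65, 132) [ 0.0844  0.0168 -0.0804 -0.001   0.0045  0.0017]
tip console mm [ -1.9202 -65.3114 141.8439] rot [-179.8027   53.2711 -179.1292] j [-23.9658  10.8463 -24.5124 -78.811  -19.8757   3.5748] F [ 0.9487  0.3922 -0.8689]
to (-95, 0, 110) [ 0.1501  0.1554 -0.0953 -0.001   0.0045  0.0017]
tip console mm [ -1.9202 -65.3114 141.8439] rot [-179.8027   53.2711 -179.1292] j [-23.9658  10.8463 -24.5124 -78.811  -19.8757   3.5748] F [ 0.9487  0.3922 -0.8689]
to (-85, 0, 68) [ 0.2055  0.1528 -0.0291 -0.001   0.0045  0.0017]
tip console mm [ -1.9202 -65.3114 141.8439] rot [-179.8027   53.2711 -179.1292] j [-23.9658  10.8463 -24.5124 -78.811  -19.8757   3.5748] F [ 0.9487  0.3922 -0.8689]
to (-75, 0, 64) [ 0.2001  0.15   -0.0085 -0.001   0.0045  0.0017]
(-95, 0, 110) [array([-28.9091,   6.9025, -36.9139, -96.7185, -23.4106,  26.1958])]
(-75, 0, 64) [array([ -36.495 ,   16.6673,  -38.869 , -110.8587,  -31.1085,   48.5379])]
(-18, 0, 71) [array([ -30.472 ,   18.0725,  -31.9325, -108.2981,  -25.8105,   40.1747])]
```

Emit:
carry_out(targets=[[0.0422,0.0084,-0.0402,0,0,0],[0.0422,0.0084,-0.0402,0,0,0],[0.033,0.0713,-0.0075,0,0,0],[0.033,0.0713,-0.0075,0,0,0],[0,0,0,0,0,0]])

```text
time_s: 44.78
tcp_pos: [0.5433, -0.106, 0.1103]
eef_rot: [179.7, 52.9, -179.7]
contact_force: [-0.5, 0.1, 0.3]
gripper_width: 0.0006
gripper_force: 0.0
```

Emit:
carry_out(targets=[[0.0554,-0.0026,0.0662,0,0.0025,0.001],[-0.0054,-0.0028,0.0206,0,0,0],[0,0,0,0,0,0]])

```text
time_s: 45.15
tcp_pos: [0.5622, -0.108, 0.0737]
eef_rot: [179.4, 52.6, -179.8]
contact_force: [0.0, -1.1, 0.5]
gripper_width: 0.0003
gripper_force: 0.0
```

```bash
python3 -c "
from ik import *
togo(-52,2,61);togo(-18,2,71)"
```

```text
tip console mm [-80.0524   3.4254  68.8146] rot [ 179.3799   52.6495 -179.7594] j [ -35.159    15.141   -38.6617 -108.7776  -29.7137   44.8308] F [ 0.0193 -1.0594  0.4797]
to (-52, 2, 61) [-0.021  -0.0107  0.0533  0.0042 -0.0058 -0.0047]
tip console mm [-80.0524   3.4254  68.8146] rot [ 179.3799   52.6495 -179.7594] j [ -35.159    15.141   -38.6617 -108.7776  -29.7137   44.8308] F [ 0.0193 -1.0594  0.4797]
to (-18, 2, 71) [-0.0778 -0.0201  0.0946  0.0042 -0.0058 -0.0047]
```

Emit:
carry_out(targets=[[-0.0105,-0.0053,0.0267,0,-0.003,-0.002],[-0.0105,-0.0053,0.0266,0,-0.003,-0.002],[0,0,0,0,0,0]])

```text
time_s: 45.52
tcp_pos: [0.5907, -0.1118, 0.0668]
eef_rot: [179.9, 53.1, -179.0]
contact_force: [0.7, 0.7, -0.3]
gripper_width: 0.0005
gripper_force: 0.0
```

Emit:
carry_out(targets=[[-0.0142,-0.0024,0.0104,0,0,0],[-0.0142,-0.0024,0.0103,0,0,0],[-0.0142,-0.0023,0.0103,0,0,0],[-0.0142,-0.0023,0.0103,0,0,0],[0,0,0,0,0,0]])

```text
time_s: 46.15
tcp_pos: [0.6242, -0.1158, 0.0777]
eef_rot: [180.0, 53.2, -179.0]
contact_force: [-0.6, 0.8, -0.3]
gripper_width: 0.0002
gripper_force: 0.3
```

```bash
python3 -c "
from ik import *
tip()
s=r.capture('scene')[:,:,::-1]
cv2.imwrite('pics/c13.png',cv2.resize(s[130:330,200:420],None,fx=2.8,fy=2.8,interpolation=cv2.INTER_CUBIC))"
```

```text
tip console mm [-17.5469   3.6372  72.8794] rot [ 179.9829   53.1769 -178.9508] j [ -30.1743   17.8969  -31.9558 -108.2237  -25.9213   40.0756] F [-0.6125  0.7765 -0.3426]
```

View pics/c13.png

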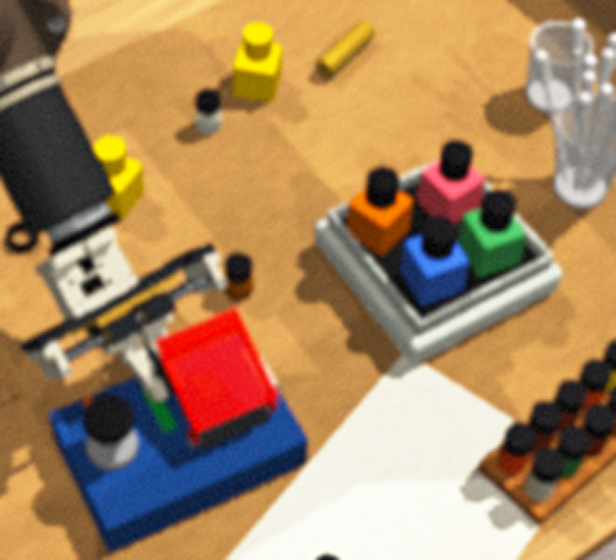

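The hood is raised with the fingers entering from the green side, the plunger is up, and all bottles are in the tray. I'll sweep toward the white side.

Emit:
carry_out(targets=[[-0.0008,0.0099,0.0011,0,0,0],[-0.0008,0.0099,0.0011,0,0,0],[0,0,0,0,0,0]])

```text
time_s: 46.58
tcp_pos: [0.6242, -0.1062, 0.0772]
eef_rot: [179.9, 53.1, -179.1]
contact_force: [-2.5, -2.8, 2.5]
gripper_width: 0.0005
gripper_force: 2.1
```

Emit:
carry_out(targets=[[-0.0008,0.0099,0.0011,0,0,0],[-0.0008,0.0099,0.0011,0,0,0],[0,0,0,0,0,0]])

```text
time_s: 46.95
tcp_pos: [0.6255, -0.0958, 0.0769]
eef_rot: [179.9, 53.1, -179.1]
contact_force: [1.4, -0.7, 1.0]
gripper_width: 0.0003
gripper_force: 1.0
```

Emit:
carry_out(targets=[[-0.0008,0.0099,0.0011,0,0,0],[0,0,0,0,0,0]])

```text
time_s: 47.2
tcp_pos: [0.6259, -0.0905, 0.0766]
eef_rot: [179.9, 53.1, -179.1]
contact_force: [0.4, -1.0, 0.8]
gripper_width: 0.0007
gripper_force: 0.6
```

```bash
python3 -c "
from ik import *
tip()"
```

```text
tip console mm [-19.0662  28.8964  71.8408] rot [ 179.869    53.0784 -179.0651] j [ -28.7042   17.8408  -33.5073 -112.743   -25.5212   43.8043] F [ 0.4088 -0.9911  0.812 ]
```

Emit:
carry_out(targets=[[-0.0004,0.006,0.0005,0,0,0],[0,0,0,0,0,0]])

```text
time_s: 47.45
tcp_pos: [0.6262, -0.0878, 0.0767]
eef_rot: [179.9, 53.1, -179.1]
contact_force: [0.8, -0.4, -0.1]
gripper_width: 0.001
gripper_force: 0.6
```

Emit:
carry_out(targets=[[-0.0004,0.006,0.0005,0,0,0],[0,0,0,0,0,0]])

```text
time_s: 47.7
tcp_pos: [0.6264, -0.0849, 0.0767]
eef_rot: [179.9, 53.1, -179.1]
contact_force: [-0.2, -1.0, -0.5]
gripper_width: 0.0006
gripper_force: 0.7
```

Emit:
carry_out(targets=[[-0.0004,0.006,0.0005,0,0,0],[0,0,0,0,0,0]])

```text
time_s: 47.95
tcp_pos: [0.6267, -0.0821, 0.0768]
eef_rot: [179.9, 53.1, -179.1]
contact_force: [-1.7, -2.4, -1.6]
gripper_width: 0.0006
gripper_force: 1.4
```

Emit:
carry_out(targets=[[-0.0003,0.005,0.0005,0,0,0],[0,0,0,0,0,0]])

```text
time_s: 48.2
tcp_pos: [0.6269, -0.0814, 0.0766]
eef_rot: [-179.9, 53.0, -179.1]
contact_force: [-3.3, -8.3, -1.5]
gripper_width: 0.0002
gripper_force: 5.0
```

```bash
python3 -c "
from ik import *
tip()"
```

```text
tip console mm [-19.1928  38.1019  71.8363] rot [-179.9082   53.0211 -179.0634] j [ -28.1598   17.8077  -34.1745 -114.9479  -25.2712   45.7187] F [-3.266  -8.3125 -1.5294]
```

Emit:
carry_out(targets=[[-0.0004,0.006,0.0005,0,0,0],[0,0,0,0,0,0]])

```text
time_s: 48.45
tcp_pos: [0.6271, -0.0806, 0.0765]
eef_rot: [-179.7, 52.9, -179.1]
contact_force: [-6.1, -17.0, 1.4]
gripper_width: 0.0006
gripper_force: 9.7
```

Emit:
carry_out(targets=[[0.0008,-0.0099,-0.0011,0,0,0],[0.0004,-0.005,-0.0005,0,0,0],[0,0,0,0,0,0]])

```text
time_s: 48.82
tcp_pos: [0.6266, -0.0836, 0.0771]
eef_rot: [179.9, 53.1, -179.0]
contact_force: [0.1, -0.4, -0.2]
gripper_width: 0.0004
gripper_force: 0.3
```

Emit:
carry_out(targets=[[0.0188,0.0032,-0.0139,0,0,0],[0.0188,0.0032,-0.0139,0,0,0],[0.0188,0.0031,-0.0139,0,0,0],[0.0211,0.005,-0.0386,0,0,0],[0.0,0.0,-0.06,0,0,0]])

```text
time_s: 49.45
tcp_pos: [0.5447, -0.0778, 0.0865]
eef_rot: [179.6, 52.9, -179.3]
contact_force: [-0.6, -0.8, 0.5]
gripper_width: 0.0006
gripper_force: 0.0
```

Emit:
carry_out(targets=[[0,0,-0.08,0,0,0],[0,0,0,0,0,0],[0,0,0,0,0,0]])

```text
time_s: 49.82
tcp_pos: [0.5152, -0.0784, 0.113]
eef_rot: [-180.0, 53.2, -178.9]
contact_force: [-0.6, -0.3, -0.6]
gripper_width: 0.0004
gripper_force: 0.0
```

```bash
python3 -c "
from ik import *
tip()
s=r.capture('scene')[:,:,::-1]
cv2.imwrite('pics/c14.png',cv2.resize(s[130:330,180:420],None,fx=2.8,fy=2.8,interpolation=cv2.INTER_CUBIC))"
```

```text
tip console mm [-130.3579   26.9141  108.1678] rot [-179.9942   53.209  -178.9353] j [ -29.7281    4.2557  -41.6773 -100.7474  -24.658    31.4381] F [-0.5567 -0.3049 -0.5536]
```

View pics/c14.png

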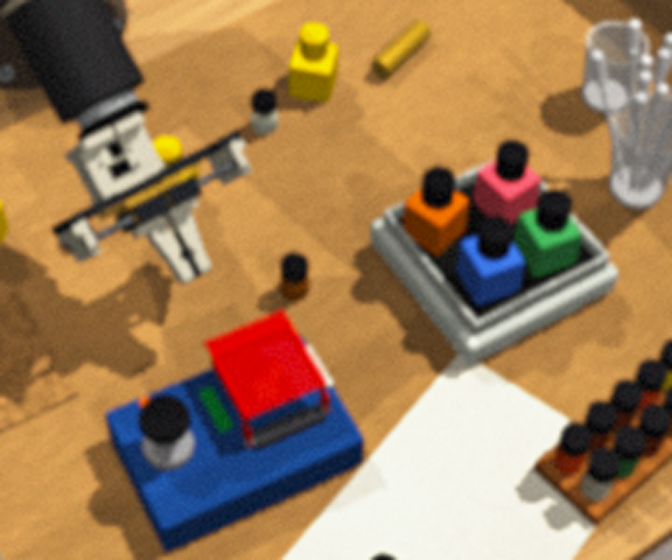

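The guard is shut, the toggle has been swept to its off stop, the plunger is up, and all four bottles stand in the tray. I'll plan the return to tool-down above the mixer.

```bash
cat > p3.py <<'E'
from plan import *
s=np.array(r.get_state()["joints"])
N=np.array([-20.,-4,-36,-75,-38,30]);M=np.array([0.,-4,-22,-10,-50,30])
best=[]
for yaw in(-90,90):
    best+=[(yaw,q) for q in ik(np.array([.56,.10,.27]),E("z",yaw)@E("x",180),seeds=[np.array([25.,10,-10,0,-65,a]) for a in(-100,-30,30,100)])]
for b in best: print(b)
G=min(best,key=lambda b:abs(b[1][5]-30)+abs(b[1][3]))[1]
def seg(a,b,n): return [a+(b-a)*k/n for k in range(1,n+1)]
Q=[s]+seg(s,N,5)+seg(N,M,8)+seg(M,G,7)
W=rows(Q)
for q,w in zip(Q[1:],W):
    t,R=fk(P,q,SG);b=t-.058*R[:,2];c=[b+R@[sx*.039,sy*.097,0] for sx in(1,-1) for sy in(1,-1)]+[t+.008*R[:,2]]
    print(np.round(t,3),"min",round(min(x[2] for x in c),3),"deg",round(np.linalg.norm(w[3:])*60,1),"mm",round(np.linalg.norm(w[:3])*500))
print(np.array2string(np.round(W,4),separator=", "))
E
python3 p3.py
```

```text
(-90, array([ 29.8325,   9.3466,  -9.8656,  -0.    , -70.7878, -29.8325]))
(90, array([ 29.8325,   9.3466,  -9.8656,  -0.    , -70.7878, 150.1675]))
[ 0.518 -0.061  0.13 ] min 0.125 deg 8.1 mm 25
[ 0.517 -0.043  0.147] min 0.137 deg 8.0 mm 24
[ 0.513 -0.027  0.163] min 0.147 deg 7.8 mm 23
[ 0.507 -0.013  0.178] min 0.156 deg 7.7 mm 22
[ 0.499 -0.     0.191] min 0.166 deg 7.6 mm 20
[ 0.49  -0.007  0.189] min 0.163 deg 10.1 mm 11
[ 0.484 -0.018  0.19 ] min 0.164 deg 10.0 mm 13
[ 0.482 -0.034  0.193] min 0.171 deg 9.9 mm 16
[ 0.483 -0.053  0.201] min 0.183 deg 9.8 mm 21
[ 0.488 -0.074  0.214] min 0.202 deg 9.7 mm 25
[ 0.498 -0.096  0.232] min 0.225 deg 9.6 mm 30
[ 0.511 -0.119  0.255] min 0.248 deg 9.5 mm 35
[ 0.529 -0.14   0.285] min 0.278 deg 9.3 mm 40
[ 0.54  -0.106  0.281] min 0.274 deg 5.3 mm 36
[ 0.548 -0.072  0.278] min 0.27 deg 5.2 mm 35
[ 0.555 -0.038  0.275] min 0.267 deg 5.1 mm 35
[ 0.559 -0.003  0.273] min 0.265 deg 5.1 mm 35
[0.561 0.031 0.271] min 0.263 deg 5.1 mm 35
[0.562 0.066 0.27 ] min 0.262 deg 5.1 mm 34
[0.56 0.1  0.27] min 0.262 deg 5.1 mm 34
[[-0.032 ,  0.0356, -0
[... 417 characters left out ...]
.0409, -0.1455],
 [ 0.023 , -0.0226, -0.0254, -0.0633,  0.0454, -0.1441],
 [ 0.0274, -0.0296, -0.0304, -0.0589,  0.0506, -0.142 ],
 [ 0.0329, -0.0359, -0.0359, -0.0547,  0.0563, -0.1393],
 [ 0.0392, -0.041 , -0.042 , -0.0506,  0.0624, -0.1358],
 [ 0.0462, -0.0449, -0.0485, -0.047 ,  0.0689, -0.1315],
 [-0.0527, -0.0419,  0.0242, -0.0546, -0.0322,  0.0621],
 [-0.0567, -0.0363,  0.0214, -0.0585, -0.0193,  0.0616],
 [-0.0604, -0.0302,  0.0183, -0.0597, -0.0059,  0.0613],
 [-0.0635, -0.0237,  0.015 , -0.0582,  0.0073,  0.0614],
 [-0.066 , -0.0166,  0.0115, -0.0542,  0.0199,  0.0616],
 [-0.0678, -0.0091,  0.0077, -0.0478,  0.0314,  0.0622],
 [-0.0688, -0.0012,  0.0036, -0.0392,  0.0413,  0.063 ]]
```

Emit:
carry_out(targets=[[-0.032,0.0356,-0.0169,-0.0679,-0.0308,-0.1117],[-0.0312,0.0327,-0.0174,-0.067,-0.0266,-0.1113],[-0.03,0.0295,-0.0182,-0.0658,-0.0222,-0.1108],[-0.0284,0.0261,-0.0194,-0.0645,-0.0176,-0.1101],[-0.0264,0.0226,-0.0209,-0.063,-0.0127,-0.1092]])

```text
time_s: 50.5
tcp_pos: [0.4987, -0.0003, 0.1902]
eef_rot: [-153.6, 51.7, -121.9]
contact_force: [0.7, -0.2, 0.0]
gripper_width: 0.0006
gripper_force: 0.0
```

Emit:
carry_out(targets=[[0.0159,0.0013,-0.015,-0.0764,0.034,-0.147],[0.0172,-0.0069,-0.0177,-0.0721,0.0371,-0.1465],[0.0195,-0.0149,-0.0212,-0.0678,0.0409,-0.1455],[0.023,-0.0226,-0.0254,-0.0633,0.0454,-0.1441]])

```text
time_s: 51.0
tcp_pos: [0.4824, -0.0533, 0.1994]
eef_rot: [-148.9, 25.8, -88.4]
contact_force: [-0.6, -0.5, -0.4]
gripper_width: 0.0003
gripper_force: 0.0
```

Emit:
carry_out(targets=[[0.0274,-0.0296,-0.0304,-0.0589,0.0506,-0.142],[0.0329,-0.0359,-0.0359,-0.0547,0.0563,-0.1393],[0.0392,-0.041,-0.042,-0.0506,0.0624,-0.1358],[0.0462,-0.0449,-0.0485,-0.047,0.0689,-0.1315]])

```text
time_s: 51.5
tcp_pos: [0.5289, -0.1408, 0.2833]
eef_rot: [-156.8, -2.3, -65.3]
contact_force: [-0.3, -0.1, -0.5]
gripper_width: 0.0005
gripper_force: 0.0
```

Emit:
carry_out(targets=[[-0.0527,-0.0419,0.0242,-0.0546,-0.0322,0.0621],[-0.0567,-0.0363,0.0214,-0.0585,-0.0193,0.0616],[-0.0604,-0.0302,0.0183,-0.0597,-0.0059,0.0613],[-0.0635,-0.0237,0.015,-0.0582,0.0073,0.0614]])

```text
time_s: 52.0
tcp_pos: [0.559, -0.0026, 0.2704]
eef_rot: [-171.4, 4.8, -78.7]
contact_force: [0.7, -0.5, 0.5]
gripper_width: 0.0004
gripper_force: 0.0
```

Emit:
carry_out(targets=[[-0.066,-0.0166,0.0115,-0.0542,0.0199,0.0616],[-0.0678,-0.0091,0.0077,-0.0478,0.0314,0.0622],[-0.0688,-0.0012,0.0036,-0.0392,0.0413,0.063],[0,0,0,0,0,0],[0,0,0,0,0,0]], hand=0.62)

```text
time_s: 52.62
tcp_pos: [0.5599, 0.0997, 0.2679]
eef_rot: [179.8, -0.1, -90.0]
contact_force: [0.1, 0.6, 0.4]
gripper_width: 0.0446
gripper_force: 0.0
```

```bash
python3 -c "
from ik import *
s=r.get_state();print(s['joints'],s['tcp_pos'],s['eef_rot'])
R=Ro.from_euler('xyz',s['eef_rot'],degrees=True).as_matrix()
print(np.degrees(Ro.from_matrix(R.T@E('z',-90)@E('x',180)).as_rotvec())/60)"
```

```text
[ 29.7591   9.5419  -9.8456  -0.0713 -70.8393 -29.6965] [0.5599 0.0997 0.2679] [179.7697  -0.0539 -89.9609]
[ 0.0038 -0.0009  0.0007]
```

Emit:
carry_out(targets=[[-0.0896,-0.0227,0,0.0038,0,0],[-0.0896,-0.0227,0,0,0,0],[0,0,0.04,0,0,0],[0,0,0.08,0,0,0],[0,0,0.08,0,0,0]])

```text
time_s: 53.25
tcp_pos: [0.5833, 0.188, 0.1687]
eef_rot: [-179.8, 0.0, -90.1]
contact_force: [-0.4, 0.1, 0.2]
gripper_width: 0.0542
gripper_force: 0.0
```

Emit:
carry_out(targets=[[0,0,0.06,0,0,0],[0,0,0.036,0,0,0],[0,0,0,0,0,0],[0,0,0,0,0,0]])

```text
time_s: 53.75
tcp_pos: [0.5838, 0.1886, 0.1226]
eef_rot: [-179.8, 0.0, -90.1]
contact_force: [-1.3, -0.0, -0.3]
gripper_width: 0.0544
gripper_force: 0.2
```

Emit:
carry_out(targets=[[0,0,0,0,0,0],[0,0,0,0,0,0],[0,0,0,0,0,0],[0,0,0,0,0,0],[0,0,0,0,0,0]], hand=0)

```text
time_s: 54.38
tcp_pos: [0.5837, 0.1894, 0.1223]
eef_rot: [-179.8, 0.0, -90.0]
contact_force: [-1.3, -0.0, 4.4]
gripper_width: 0.0344
gripper_force: 24.3
```

Emit:
carry_out(targets=[[0,0,-0.02,0,0,0],[0,0,-0.08,0,0,0],[0,0,-0.08,0,0,0],[0,0,-0.08,0,0,0],[0,0,0,0,0,0]])

```text
time_s: 55.0
tcp_pos: [0.5845, 0.1899, 0.2559]
eef_rot: [-179.5, 0.2, -90.0]
contact_force: [-0.4, 1.2, -1.6]
gripper_width: 0.0348
gripper_force: 24.2
```

Emit:
carry_out(targets=[[0.1005,0.0224,0,0,0,0],[0.1005,0.0224,0,0,0,0],[0.1005,0.0224,0,0,0,0],[0.1005,0.0224,0,0,0,0],[0.1005,0.0224,0,0,0,0]])

```text
time_s: 55.62
tcp_pos: [0.5256, -0.0635, 0.2508]
eef_rot: [-179.9, -0.0, -90.0]
contact_force: [1.0, 0.3, -1.6]
gripper_width: 0.0334
gripper_force: 24.6
```

Emit:
carry_out(targets=[[0.1005,0.0224,0,0,0,0],[0.1005,0.0224,0,0,0,0],[0.1005,0.0224,0,0,0,0],[0.1005,0.0224,0,0,0,0],[0.1005,0.0224,0,0,0,0]])

```text
time_s: 56.25
tcp_pos: [0.4696, -0.3145, 0.2505]
eef_rot: [-179.9, 0.0, -90.0]
contact_force: [2.0, 0.3, -1.5]
gripper_width: 0.0337
gripper_force: 24.6
```

Emit:
carry_out(targets=[[0.1005,0.0224,0,0,0,0],[0.1005,0.0224,0,0,0,0],[0,0,0,0,0,0],[0,0,0,0,0,0]])

```text
time_s: 56.75
tcp_pos: [0.4477, -0.4135, 0.2502]
eef_rot: [-179.9, 0.1, -90.1]
contact_force: [0.3, -0.2, -2.8]
gripper_width: 0.033
gripper_force: 24.8
```

Emit:
carry_out(targets=[[0,0,0.09,0,0,0],[0,0,0.09,0,0,0],[0,0,0.08,0,0,0],[0,0,0.05,0,0,0],[0,0,0.024,0,0,0]])

```text
time_s: 57.38
tcp_pos: [0.4486, -0.4122, 0.083]
eef_rot: [-179.9, 0.1, -89.9]
contact_force: [0.2, 0.1, -1.3]
gripper_width: 0.0333
gripper_force: 24.8
```

Emit:
carry_out(targets=[[0,0,0.005,0,0,0],[0,0,0,0,0,0]])

```text
time_s: 57.62
tcp_pos: [0.4497, -0.4138, 0.083]
eef_rot: [-179.7, -0.1, -90.0]
contact_force: [1.0, 0.2, -1.8]
gripper_width: 0.0335
gripper_force: 24.8
```

Emit:
carry_out(targets=[[0,0,0.005,0,0,0],[0,0,0,0,0,0]])

```text
time_s: 57.88
tcp_pos: [0.4491, -0.4138, 0.0799]
eef_rot: [-179.8, -0.0, -90.0]
contact_force: [-0.1, -0.7, -2.4]
gripper_width: 0.0331
gripper_force: 24.8
```

Still hanging, so I step down further, then release.

Emit:
carry_out(targets=[[0,0,0.004,0,0,0],[0,0,0,0,0,0],[0,0,0,0,0,0]])

```text
time_s: 58.25
tcp_pos: [0.449, -0.4138, 0.0775]
eef_rot: [-179.8, -0.0, -90.0]
contact_force: [0.0, 0.0, -1.3]
gripper_width: 0.0338
gripper_force: 24.7
```

Emit:
carry_out(targets=[[0,0,0.003,0,0,0],[0,0,0,0,0,0],[0,0,0,0,0,0]])

```text
time_s: 58.62
tcp_pos: [0.449, -0.4141, 0.0773]
eef_rot: [-179.8, -0.1, -90.0]
contact_force: [-3.1, 2.1, 7.9]
gripper_width: 0.0336
gripper_force: 24.8
```

Emit:
carry_out(targets=[[0,0,0,0,0,0],[0,0,0,0,0,0],[0,0,0,0,0,0]], hand=0.62)

```text
time_s: 59.0
tcp_pos: [0.4491, -0.4138, 0.0759]
eef_rot: [-179.8, -0.0, -90.0]
contact_force: [0.7, -0.2, 0.4]
gripper_width: 0.0532
gripper_force: 0.0
```

Emit:
carry_out(targets=[[0,0,-0.04,0,0,0],[0,0,-0.1,0,0,0],[0,0,-0.1,0,0,0],[0,0,-0.1,0,0,0],[0,0,0,0,0,0]])

```text
time_s: 59.62
tcp_pos: [0.4502, -0.4151, 0.2509]
eef_rot: [-179.4, -0.3, -90.0]
contact_force: [-0.2, 0.2, -0.9]
gripper_width: 0.0542
gripper_force: 0.0
```

```bash
cat >> h.py <<'E'
def mixcaps(im):
    """caps of bottles in the mixer, by colour centroid near the tray (z of the cap top .136)"""
    h=cv2.cvtColor(im,cv2.COLOR_RGB2HSV).astype(int)
    for n,(a,b) in HUE.items():
        m=(h[...,0]>=a)&(h[...,0]<=b)&(h[...,1]>(110 if n!="amber" else 160))&(h[...,2]>50);m[:100]=0;m[200:]=0;m[:,:175]=0;m[:,265:]=0
        for c,s,mm in blobs(m,40): print(n,c,s[4],"body top",onplane("top",[c],.09)[0][:2])
E
python3 -c "
from h import *
mixcaps(rep())"
```

```text
t 59.62 tcp [ 0.4502 -0.4151  0.2509] rot [-179.3988   -0.2674  -89.9976]
rose [203.0726 171.5531] 358 body top [0.5822 0.2596]
green [205.9916 141.9163] 239 body top [0.6554 0.2518]
blue [233.8111 143.6904] 323 body top [0.6489 0.1836]
```

Emit:
carry_out(targets=[[-0.0968,-0.0198,0,0,0,0],[-0.0968,-0.0198,0,0,0,0],[-0.0968,-0.0198,0,0,0,0],[-0.0968,-0.0198,0,0,0,0],[-0.0968,-0.0198,0,0,0,0]])

```text
time_s: 60.3
tcp_pos: [0.4975, -0.1701, 0.2448]
eef_rot: [-179.9, 0.0, -90.0]
contact_force: [1.2, -0.3, 0.1]
gripper_width: 0.0542
gripper_force: 0.0
```

Emit:
carry_out(targets=[[-0.0968,-0.0198,0,0,0,0],[-0.0968,-0.0198,0,0,0,0],[-0.0968,-0.0198,0,0,0,0],[-0.0968,-0.0198,0,0,0,0],[-0.0968,-0.0198,0,0,0,0]])

```text
time_s: 60.92
tcp_pos: [0.5471, 0.0718, 0.2449]
eef_rot: [-179.9, -0.0, -90.0]
contact_force: [0.4, -0.2, -0.2]
gripper_width: 0.0541
gripper_force: 0.0
```

Emit:
carry_out(targets=[[-0.0968,-0.0198,0,0,0,0],[-0.0968,-0.0198,0,0,0,0],[-0.0968,-0.0198,0,0,0,0],[-0.0968,-0.0198,0,0,0,0],[0,0,0,0,0,0]])

```text
time_s: 61.55
tcp_pos: [0.5869, 0.2666, 0.2436]
eef_rot: [-180.0, -0.1, -89.9]
contact_force: [0.3, -0.7, 0.1]
gripper_width: 0.0544
gripper_force: 0.0
```

Emit:
carry_out(targets=[[0,0,0,0,0,0],[0,0,0,0,0,0]])

```text
time_s: 61.8
tcp_pos: [0.587, 0.2628, 0.246]
eef_rot: [-179.8, -0.0, -90.1]
contact_force: [0.7, 0.2, 0.1]
gripper_width: 0.0542
gripper_force: 0.0
```

Emit:
carry_out(targets=[[0,0,0.08,0,0,0],[0,0,0.08,0,0,0],[0,0,0.06,0,0,0],[0,0,0.034,0,0,0],[0,0,0,0,0,0]])

```text
time_s: 62.42
tcp_pos: [0.5874, 0.2629, 0.1187]
eef_rot: [-179.9, -0.1, -90.1]
contact_force: [0.6, 0.1, 1.1]
gripper_width: 0.0541
gripper_force: 0.0
```

Emit:
carry_out(targets=[[0,0,0,0,0,0],[0,0,0,0,0,0],[0,0,0,0,0,0],[0,0,0,0,0,0],[0,0,0,0,0,0]], hand=0)

```text
time_s: 63.05
tcp_pos: [0.588, 0.2642, 0.1205]
eef_rot: [-179.7, 0.0, -90.0]
contact_force: [-2.3, 0.8, 6.4]
gripper_width: 0.0336
gripper_force: 25.0
```

Emit:
carry_out(targets=[[0,0,-0.02,0,0,0],[0,0,-0.08,0,0,0],[0,0,-0.08,0,0,0],[0,0,-0.08,0,0,0],[0,0,0,0,0,0]])

```text
time_s: 63.68
tcp_pos: [0.5887, 0.2646, 0.2537]
eef_rot: [-179.5, 0.2, -90.0]
contact_force: [0.3, 1.0, -1.4]
gripper_width: 0.0335
gripper_force: 25.0
```

Emit:
carry_out(targets=[[0.0955,0.03,0,0,0,0],[0.0955,0.03,0,0,0,0],[0.0955,0.03,0,0,0,0],[0.0955,0.03,0,0,0,0],[0.0955,0.03,0,0,0,0]])

```text
time_s: 64.3
tcp_pos: [0.5108, 0.0236, 0.2485]
eef_rot: [-179.9, -0.0, -90.0]
contact_force: [0.8, -0.1, -0.8]
gripper_width: 0.0334
gripper_force: 25.0
```

Emit:
carry_out(targets=[[0.0955,0.03,0,0,0,0],[0.0955,0.03,0,0,0,0],[0.0955,0.03,0,0,0,0],[0.0955,0.03,0,0,0,0],[0.0955,0.03,0,0,0,0]])

```text
time_s: 64.92
tcp_pos: [0.4358, -0.2149, 0.2484]
eef_rot: [-179.8, 0.0, -90.0]
contact_force: [1.0, -0.7, -2.4]
gripper_width: 0.0338
gripper_force: 25.0
```

Emit:
carry_out(targets=[[0.0955,0.03,0,0,0,0],[0.0955,0.03,0,0,0,0],[0.0955,0.03,0,0,0,0],[0,0,0,0,0,0],[0,0,0,0,0,0]])

```text
time_s: 65.55
tcp_pos: [0.3913, -0.3567, 0.248]
eef_rot: [-179.9, 0.1, -90.1]
contact_force: [-0.2, 0.0, -2.1]
gripper_width: 0.0332
gripper_force: 25.0
```

Emit:
carry_out(targets=[[0,0,0,0,0,0]])

```text
time_s: 65.68
tcp_pos: [0.3921, -0.356, 0.2486]
eef_rot: [-179.8, 0.0, -90.0]
contact_force: [0.1, 0.3, -1.7]
gripper_width: 0.0337
gripper_force: 25.0
```

Emit:
carry_out(targets=[[0,0,0.09,0,0,0],[0,0,0.09,0,0,0],[0,0,0.08,0,0,0],[0,0,0.05,0,0,0],[0,0,0.026,0,0,0]])

```text
time_s: 66.3
tcp_pos: [0.3925, -0.3558, 0.0797]
eef_rot: [-179.9, 0.0, -89.9]
contact_force: [0.6, -0.4, -2.0]
gripper_width: 0.0333
gripper_force: 25.0
```

Emit:
carry_out(targets=[[0,0,0,0,0,0],[0,0,0.004,0,0,0],[0,0,0,0,0,0],[0,0,0,0,0,0]])

```text
time_s: 66.8
tcp_pos: [0.3929, -0.357, 0.0794]
eef_rot: [-179.7, -0.0, -90.0]
contact_force: [0.5, 0.5, -1.9]
gripper_width: 0.0335
gripper_force: 25.0
```

Emit:
carry_out(targets=[[0,0,0.003,0,0,0],[0,0,0,0,0,0],[0,0,0,0,0,0]])

```text
time_s: 67.18
tcp_pos: [0.3925, -0.3569, 0.0773]
eef_rot: [-179.8, -0.0, -90.0]
contact_force: [0.1, 0.1, -2.1]
gripper_width: 0.0334
gripper_force: 25.0
```

Emit:
carry_out(targets=[[0,0,0.003,0,0,0],[0,0,0,0,0,0],[0,0,0,0,0,0]])

```text
time_s: 67.55
tcp_pos: [0.3927, -0.3574, 0.0765]
eef_rot: [-179.8, -0.1, -90.0]
contact_force: [-2.4, -0.6, 5.6]
gripper_width: 0.0336
gripper_force: 25.0
```

Emit:
carry_out(targets=[[0,0,0.003,0,0,0],[0,0,0,0,0,0],[0,0,0,0,0,0]])

```text
time_s: 67.92
tcp_pos: [0.3926, -0.3579, 0.0763]
eef_rot: [-179.8, -0.1, -90.0]
contact_force: [-5.5, 1.1, 16.9]
gripper_width: 0.0334
gripper_force: 25.0
```

Emit:
carry_out(targets=[[0,0,0,0,0,0],[0,0,0,0,0,0],[0,0,0,0,0,0]], hand=0.62)

```text
time_s: 68.3
tcp_pos: [0.3926, -0.3568, 0.074]
eef_rot: [-179.8, 0.0, -90.0]
contact_force: [-0.1, -0.2, -0.1]
gripper_width: 0.0534
gripper_force: 0.0
```

Emit:
carry_out(targets=[[0,0,-0.04,0,0,0],[0,0,-0.1,0,0,0],[0,0,-0.1,0,0,0],[0,0,-0.1,0,0,0],[0,0,0,0,0,0]])

```text
time_s: 68.92
tcp_pos: [0.394, -0.358, 0.2485]
eef_rot: [-179.4, -0.2, -90.0]
contact_force: [0.6, 0.3, -1.5]
gripper_width: 0.0545
gripper_force: 0.0
```

```bash
python3 -c "
from h import *
mixcaps(rep())"
```

```text
t 68.92 tcp [ 0.394  -0.358   0.2485] rot [-179.4094   -0.2211  -89.9904]
amber [548.8    182.0957] 54 [ 22  22 115] table/mixer/mat: [ 0.5362 -0.594 ] [ 0.53   -0.5663] [ 0.5357 -0.5917]
green [205.9402 142.1275] 251 body top [0.6549 0.2519]
blue [233.8571 143.7679] 336 body top [0.6487 0.1835]
```

Emit:
carry_out(targets=[[-0.0902,-0.0439,0,0,0,0],[-0.0902,-0.0439,0,0,0,0],[-0.0902,-0.0439,0,0,0,0],[-0.0902,-0.0439,0,0,0,0],[-0.0902,-0.0439,0,0,0,0]])

```text
time_s: 69.6
tcp_pos: [0.5017, -0.1297, 0.2433]
eef_rot: [-179.9, 0.0, -90.0]
contact_force: [0.1, -0.3, 0.4]
gripper_width: 0.0542
gripper_force: 0.0
```

Emit:
carry_out(targets=[[-0.0902,-0.0439,0,0,0,0],[-0.0902,-0.0439,0,0,0,0],[-0.0902,-0.0439,0,0,0,0],[-0.0902,-0.0439,0,0,0,0],[-0.0902,-0.0439,0,0,0,0]])

```text
time_s: 70.22
tcp_pos: [0.6116, 0.0956, 0.2432]
eef_rot: [-179.9, -0.1, -90.0]
contact_force: [1.1, -0.1, -0.1]
gripper_width: 0.0542
gripper_force: 0.0
```

Emit:
carry_out(targets=[[-0.0902,-0.0439,0,0,0,0],[-0.0902,-0.0439,0,0,0,0],[0,0,0,0,0,0],[0,0,0,0,0,0],[0,0,0,0,0,0]])

```text
time_s: 70.85
tcp_pos: [0.6552, 0.1833, 0.2447]
eef_rot: [-179.8, -0.0, -90.1]
contact_force: [0.3, -0.9, 0.4]
gripper_width: 0.0547
gripper_force: 0.0
```

Emit:
carry_out(targets=[[0,0,0.08,0,0,0],[0,0,0.08,0,0,0],[0,0,0.06,0,0,0],[0,0,0.031,0,0,0],[0,0,0,0,0,0]])

```text
time_s: 71.47
tcp_pos: [0.6557, 0.1835, 0.1192]
eef_rot: [-179.9, -0.0, -90.1]
contact_force: [-0.0, -1.2, 0.4]
gripper_width: 0.0544
gripper_force: 0.0
```

Emit:
carry_out(targets=[[0,0,0,0,0,0],[0,0,0,0,0,0],[0,0,0,0,0,0],[0,0,0,0,0,0],[0,0,0,0,0,0]], hand=0)

```text
time_s: 72.1
tcp_pos: [0.6563, 0.1845, 0.1207]
eef_rot: [-179.7, 0.0, -90.0]
contact_force: [-3.0, 0.3, 6.0]
gripper_width: 0.0335
gripper_force: 25.0
```

Emit:
carry_out(targets=[[0,0,-0.02,0,0,0],[0,0,-0.08,0,0,0],[0,0,-0.08,0,0,0],[0,0,-0.08,0,0,0],[0,0,0,0,0,0]])

```text
time_s: 72.72
tcp_pos: [0.6572, 0.1848, 0.254]
eef_rot: [-179.5, 0.2, -90.0]
contact_force: [0.9, -0.3, -3.5]
gripper_width: 0.0336
gripper_force: 25.0
```

Emit:
carry_out(targets=[[0.0892,0.0364,0,0,0,0],[0.0892,0.0364,0,0,0,0],[0.0892,0.0364,0,0,0,0],[0.0892,0.0364,0,0,0,0],[0.0892,0.0364,0,0,0,0]])

```text
time_s: 73.35
tcp_pos: [0.563, -0.0401, 0.2482]
eef_rot: [-179.9, -0.0, -90.0]
contact_force: [0.5, -0.5, -1.7]
gripper_width: 0.0337
gripper_force: 25.0
```

Emit:
carry_out(targets=[[0.0892,0.0364,0,0,0,0],[0.0892,0.0364,0,0,0,0],[0.0892,0.0364,0,0,0,0],[0.0892,0.0364,0,0,0,0],[0.0892,0.0364,0,0,0,0]])

```text
time_s: 73.97
tcp_pos: [0.472, -0.2627, 0.2481]
eef_rot: [-179.9, 0.0, -90.0]
contact_force: [1.1, 0.2, -2.9]
gripper_width: 0.0336
gripper_force: 25.0
```

Emit:
carry_out(targets=[[0.0892,0.0364,0,0,0,0],[0,0,0,0,0,0],[0,0,0,0,0,0],[0,0,0,0,0,0]])

```text
time_s: 74.47
tcp_pos: [0.4554, -0.3055, 0.2486]
eef_rot: [-179.8, 0.0, -90.0]
contact_force: [-0.4, 0.9, -2.2]
gripper_width: 0.0335
gripper_force: 25.0
```

Same lowering as before; contact is expected around TCP .0767.

Emit:
carry_out(targets=[[0,0,0.09,0,0,0],[0,0,0.09,0,0,0],[0,0,0.08,0,0,0],[0,0,0.05,0,0,0],[0,0,0.026,0,0,0]])

```text
time_s: 75.1
tcp_pos: [0.4556, -0.3053, 0.0796]
eef_rot: [-179.9, 0.0, -89.9]
contact_force: [0.4, -0.4, -1.6]
gripper_width: 0.0337
gripper_force: 25.0
```

Emit:
carry_out(targets=[[0,0,0,0,0,0],[0,0,0.004,0,0,0],[0,0,0.003,0,0,0],[0,0,0,0,0,0]])

```text
time_s: 75.6
tcp_pos: [0.456, -0.3064, 0.078]
eef_rot: [-179.7, -0.0, -90.0]
contact_force: [-0.1, -0.6, -2.4]
gripper_width: 0.0334
gripper_force: 25.0
```

Emit:
carry_out(targets=[[0,0,0.003,0,0,0],[0,0,0,0,0,0],[0,0,0,0,0,0]])

```text
time_s: 75.97
tcp_pos: [0.4561, -0.3068, 0.0767]
eef_rot: [-179.8, -0.0, -90.0]
contact_force: [-1.5, -1.0, 5.7]
gripper_width: 0.0333
gripper_force: 25.0
```

Emit:
carry_out(targets=[[0,0,0,0,0,0],[0,0,0,0,0,0],[0,0,0,0,0,0]], hand=0.62)

```text
time_s: 76.35
tcp_pos: [0.4558, -0.3062, 0.0758]
eef_rot: [-179.8, 0.0, -90.0]
contact_force: [-0.4, -0.7, 0.2]
gripper_width: 0.0532
gripper_force: 0.0
```

Emit:
carry_out(targets=[[0,0,-0.04,0,0,0],[0,0,-0.1,0,0,0],[0,0,-0.1,0,0,0],[0,0,-0.1,0,0,0],[0,0,0,0,0,0]])

```text
time_s: 76.97
tcp_pos: [0.4572, -0.3071, 0.2505]
eef_rot: [-179.4, -0.2, -90.0]
contact_force: [0.3, -0.2, -0.7]
gripper_width: 0.0544
gripper_force: 0.0
```

```bash
python3 -c "
from h import *
mixcaps(rep())"
```

```text
t 76.97 tcp [ 0.4572 -0.3071  0.2505] rot [-179.3701   -0.1721  -89.9957]
green [206.0149 142.3011] 269 body top [0.6545 0.2518]
```

Emit:
carry_out(targets=[[-0.0943,-0.0343,0,0,0,0],[-0.0943,-0.0343,0,0,0,0],[-0.0943,-0.0343,0,0,0,0],[-0.0943,-0.0343,0,0,0,0],[-0.0943,-0.0343,0,0,0,0]])

```text
time_s: 77.65
tcp_pos: [0.5408, -0.0689, 0.2449]
eef_rot: [-179.9, -0.0, -90.0]
contact_force: [0.5, -0.8, 0.1]
gripper_width: 0.0542
gripper_force: 0.0
```

Emit:
carry_out(targets=[[-0.0943,-0.0343,0,0,0,0],[-0.0943,-0.0343,0,0,0,0],[-0.0943,-0.0343,0,0,0,0],[-0.0943,-0.0343,0,0,0,0],[-0.0943,-0.0343,0,0,0,0]])

```text
time_s: 78.28
tcp_pos: [0.6267, 0.1667, 0.2448]
eef_rot: [-179.9, -0.1, -90.0]
contact_force: [0.5, -0.1, 0.2]
gripper_width: 0.0544
gripper_force: 0.0
```

Emit:
carry_out(targets=[[-0.0943,-0.0343,0,0,0,0],[-0.0943,-0.0343,0,0,0,0],[0,0,0,0,0,0],[0,0,0,0,0,0],[0,0,0,0,0,0]])

```text
time_s: 78.9
tcp_pos: [0.6609, 0.2585, 0.2463]
eef_rot: [-179.8, -0.0, -90.1]
contact_force: [0.5, -1.4, -0.0]
gripper_width: 0.0544
gripper_force: 0.0
```

```bash
python3 -c "
from h import *
rep()"
```

```text
t 78.9 tcp [0.6609 0.2585 0.2463] rot [-179.8363   -0.0254  -90.0691]
amber [543.2097 184.3226] 74 [ 33  16 248] table/mixer/mat: [ 0.531  -0.5792] [ 0.525  -0.5521] [ 0.5305 -0.577 ]
amber [486.2857 220.3429] 384 [ 15  12 140] table/mixer/mat: [ 0.4458 -0.4291] [ 0.4433 -0.4084] [ 0.4456 -0.4274]
rose [461.2606 243.2817] 306 [ 16  12 142] table/mixer/mat: [ 0.3917 -0.3637] [ 0.3915 -0.3457] [ 0.3917 -0.3622]
blue [438.3901 217.8227] 307 [ 15  12 141] table/mixer/mat: [ 0.4553 -0.3109] [ 0.4524 -0.2952] [ 0.455  -0.3096]
```

Emit:
carry_out(targets=[[0,0,0.08,0,0,0],[0,0,0.08,0,0,0],[0,0,0.06,0,0,0],[0,0,0.034,0,0,0],[0,0,0,0,0,0]])

```text
time_s: 79.58
tcp_pos: [0.6613, 0.2587, 0.119]
eef_rot: [-179.9, -0.1, -90.1]
contact_force: [-0.1, 0.6, 0.6]
gripper_width: 0.0545
gripper_force: 0.0
```

Emit:
carry_out(targets=[[0,0,0,0,0,0],[0,0,0,0,0,0],[0,0,0,0,0,0],[0,0,0,0,0,0],[0,0,0,0,0,0]], hand=0)

```text
time_s: 80.2
tcp_pos: [0.6623, 0.2597, 0.1208]
eef_rot: [-179.7, 0.0, -90.0]
contact_force: [0.5, -0.3, 5.7]
gripper_width: 0.0333
gripper_force: 25.0
```

Emit:
carry_out(targets=[[0,0,-0.02,0,0,0],[0,0,-0.08,0,0,0],[0,0,-0.08,0,0,0],[0,0,-0.08,0,0,0],[0,0,0,0,0,0]])

```text
time_s: 80.82
tcp_pos: [0.6625, 0.26, 0.254]
eef_rot: [-179.5, 0.2, -90.0]
contact_force: [0.4, -0.6, -2.5]
gripper_width: 0.0334
gripper_force: 25.0
```

Emit:
carry_out(targets=[[0.0849,0.0438,0,0,0,0],[0.0849,0.0438,0,0,0,0],[0.0849,0.0438,0,0,0,0],[0.0849,0.0438,0,0,0,0],[0.0849,0.0438,0,0,0,0]])

```text
time_s: 81.45
tcp_pos: [0.5499, 0.0458, 0.2482]
eef_rot: [-179.9, -0.0, -90.0]
contact_force: [0.8, 0.2, -2.2]
gripper_width: 0.0338
gripper_force: 25.0
```

Emit:
carry_out(targets=[[0.0849,0.0438,0,0,0,0],[0.0849,0.0438,0,0,0,0],[0.0849,0.0438,0,0,0,0],[0.0849,0.0438,0,0,0,0],[0.0849,0.0438,0,0,0,0]])

```text
time_s: 82.08
tcp_pos: [0.4403, -0.166, 0.2481]
eef_rot: [-179.9, 0.0, -90.0]
contact_force: [1.5, -0.5, -2.2]
gripper_width: 0.0335
gripper_force: 25.0
```

Emit:
carry_out(targets=[[0.0849,0.0438,0,0,0,0],[0.0849,0.0438,0,0,0,0],[0,0,0,0,0,0],[0,0,0,0,0,0],[0,0,0,0,0,0]])

```text
time_s: 82.7
tcp_pos: [0.3984, -0.2491, 0.2485]
eef_rot: [-179.8, 0.0, -90.0]
contact_force: [0.3, 0.2, -2.3]
gripper_width: 0.0336
gripper_force: 25.0
```

Emit:
carry_out(targets=[[0,0,0.09,0,0,0],[0,0,0.09,0,0,0],[0,0,0.08,0,0,0],[0,0,0.05,0,0,0],[0,0,0.026,0,0,0]])

```text
time_s: 83.32
tcp_pos: [0.3987, -0.249, 0.0795]
eef_rot: [-179.9, 0.0, -89.9]
contact_force: [-0.2, -0.5, -2.2]
gripper_width: 0.0334
gripper_force: 25.0
```

Emit:
carry_out(targets=[[0,0,0,0,0,0],[0,0,0.004,0,0,0],[0,0,0.003,0,0,0],[0,0,0,0,0,0]])

```text
time_s: 83.82
tcp_pos: [0.399, -0.2499, 0.0777]
eef_rot: [-179.7, -0.0, -90.0]
contact_force: [0.3, 0.3, -1.9]
gripper_width: 0.0335
gripper_force: 25.0
```

Emit:
carry_out(targets=[[0,0,0.003,0,0,0],[0,0,0,0,0,0],[0,0,0,0,0,0]])

```text
time_s: 84.2
tcp_pos: [0.3993, -0.2505, 0.0769]
eef_rot: [-179.7, -0.1, -90.0]
contact_force: [-2.5, -1.5, 7.3]
gripper_width: 0.0334
gripper_force: 25.0
```

Touching. I'll release, rise, move aside, and look at the mat.

Emit:
carry_out(targets=[[0,0,0,0,0,0],[0,0,0,0,0,0],[0,0,0,0,0,0]], hand=0.62)

```text
time_s: 84.58
tcp_pos: [0.3988, -0.2498, 0.0758]
eef_rot: [-179.8, -0.0, -90.0]
contact_force: [-0.1, -0.7, -0.4]
gripper_width: 0.0534
gripper_force: 0.0
```

Emit:
carry_out(targets=[[0,0,-0.04,0,0,0],[0,0,-0.1,0,0,0],[0,0,-0.1,0,0,0],[0,0,-0.1,0,0,0],[0,0,0,0,0,0]])

```text
time_s: 85.2
tcp_pos: [0.4003, -0.2505, 0.2499]
eef_rot: [-179.4, -0.1, -90.0]
contact_force: [0.2, -0.4, -0.7]
gripper_width: 0.0545
gripper_force: 0.0
```

Emit:
carry_out(targets=[[-0.1,-0.02,0,0,0,0],[-0.1,-0.02,0,0,0,0],[-0.1,-0.02,0,0,0,0],[-0.1,-0.02,0,0,0,0],[-0.1,-0.02,0,0,0,0]])

```text
time_s: 85.82
tcp_pos: [0.448, 0.0018, 0.2452]
eef_rot: [-179.8, -0.0, -90.0]
contact_force: [1.0, -1.1, 0.2]
gripper_width: 0.054
gripper_force: 0.0
```

Emit:
carry_out(targets=[[-0.1,-0.02,0,0,0,0],[-0.1,-0.02,0,0,0,0],[0,0,0,0,0,0],[0,0,0,0,0,0]])

```text
time_s: 86.32
tcp_pos: [0.4678, 0.1001, 0.245]
eef_rot: [-179.9, -0.1, -90.0]
contact_force: [0.2, -0.7, 0.6]
gripper_width: 0.0545
gripper_force: 0.0
```

```bash
python3 -c "
from h import *
im=rep()[:,:,::-1];s=r.capture('scene')[:,:,::-1]
a=cv2.resize(im[185:285,380:500],(480,400),interpolation=cv2.INTER_CUBIC)
b=cv2.resize(s[200:330,85:225],(300,279),interpolation=cv2.INTER_CUBIC);b2=s[210:331,150:450]
cv2.imwrite('pics/c15.png',np.hstack([a,np.vstack([b,b2])]))"
```

```text
t 86.33 tcp [0.4678 0.1001 0.245 ] rot [-179.8979   -0.0545  -89.9792]
amber [486.3286 220.3643] 384 [ 15  12 140] table/mixer/mat: [ 0.4457 -0.4292] [ 0.4433 -0.4085] [ 0.4455 -0.4275]
rose [461.563  243.3778] 315 [ 14  12 135] table/mixer/mat: [ 0.3914 -0.3644] [ 0.3913 -0.3464] [ 0.3914 -0.3629]
green [418.5547 241.9708] 291 [ 15  12 137] table/mixer/mat: [ 0.3979 -0.2592] [ 0.3975 -0.2456] [ 0.3979 -0.258 ]
blue [438.8106 217.8258] 326 [ 15  12 132] table/mixer/mat: [ 0.4552 -0.312 ] [ 0.4524 -0.2962] [ 0.455  -0.3106]
```

View pics/c15.png

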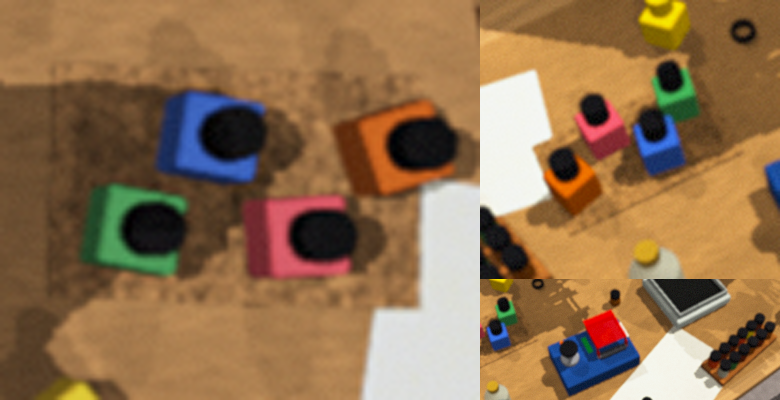

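All four bottles stand on the mat: green (135,230), blue (215,135), rose (300,235) and amber (395,145) in the top crop. The mixer tray is empty and the guard is shut. Amber sits too near the mat's right edge, having shifted about 7 mm, so I'll re-place it further in, at about (.456, −.400).

Emit:
carry_out(targets=[[0.0945,0.0038,0,0,0,0],[0.0945,0.0038,0,0,0,0],[0.0945,0.0038,0,0,0,0],[0.0945,0.0038,0,0,0,0],[0.0945,0.0038,0,0,0,0]])

```text
time_s: 87.05
tcp_pos: [0.4578, -0.1386, 0.2462]
eef_rot: [-179.8, 0.0, -90.1]
contact_force: [1.0, -0.2, 0.9]
gripper_width: 0.0543
gripper_force: 0.0
```

Emit:
carry_out(targets=[[0.0945,0.0038,0,0,0,0],[0.0945,0.0038,0,0,0,0],[0.0945,0.0038,0,0,0,0],[0.0945,0.0038,0,0,0,0],[0.0945,0.0038,0,0,0,0]])

```text
time_s: 87.68
tcp_pos: [0.4478, -0.3748, 0.2461]
eef_rot: [-179.8, -0.0, -90.1]
contact_force: [1.5, 0.0, 0.2]
gripper_width: 0.0543
gripper_force: 0.0
```

Emit:
carry_out(targets=[[0.0945,0.0038,0,0,0,0],[0,0,0,0,0,0],[0,0,0,0,0,0],[0,0,0,0,0,0]])

```text
time_s: 88.18
tcp_pos: [0.447, -0.4191, 0.2463]
eef_rot: [-179.8, -0.0, -90.0]
contact_force: [-0.0, 0.6, -0.8]
gripper_width: 0.0542
gripper_force: 0.0
```

Emit:
carry_out(targets=[[0,0,0.09,0,0,0],[0,0,0.09,0,0,0],[0,0,0.09,0,0,0],[0,0,0.063,0,0,0],[0,0,0,0,0,0]])

```text
time_s: 88.8
tcp_pos: [0.4467, -0.418, 0.0776]
eef_rot: [180.0, 0.1, -90.0]
contact_force: [-0.8, 0.0, 1.0]
gripper_width: 0.0543
gripper_force: 0.0
```

Emit:
carry_out(targets=[[0,0,0,0,0,0],[0,0,0,0,0,0],[0,0,0,0,0,0],[0,0,0,0,0,0],[0,0,0,0,0,0]], hand=0)

```text
time_s: 89.42
tcp_pos: [0.4482, -0.4201, 0.081]
eef_rot: [-179.7, -0.1, -90.0]
contact_force: [-1.5, 1.2, 7.7]
gripper_width: 0.0336
gripper_force: 24.9
```

Emit:
carry_out(targets=[[0,0,-0.02,0,0,0],[0,0,-0.04,0,0,0],[-0.02,-0.008,0,0,0,0],[-0.02,-0.008,0,0,0,0],[0,0,0,0,0,0]])

```text
time_s: 90.05
tcp_pos: [0.4557, -0.3983, 0.1088]
eef_rot: [-179.9, 0.0, -90.0]
contact_force: [-0.3, 0.6, -1.6]
gripper_width: 0.0332
gripper_force: 24.9
```

Emit:
carry_out(targets=[[0,0,0.03,0,0,0],[0,0,0.02,0,0,0],[0,0,0,0,0,0],[0,0,0,0,0,0]])

```text
time_s: 90.55
tcp_pos: [0.4558, -0.3999, 0.0843]
eef_rot: [-179.8, -0.0, -90.0]
contact_force: [0.6, 0.2, -1.8]
gripper_width: 0.0333
gripper_force: 24.9
```

Emit:
carry_out(targets=[[0,0,0.006,0,0,0],[0,0,0,0,0,0],[0,0,0,0,0,0]])

```text
time_s: 90.92
tcp_pos: [0.4559, -0.3997, 0.0817]
eef_rot: [-179.8, -0.0, -90.0]
contact_force: [-0.6, -0.2, -0.2]
gripper_width: 0.0333
gripper_force: 24.9
```

Emit:
carry_out(targets=[[0,0,0.003,0,0,0],[0,0,0,0,0,0],[0,0,0,0,0,0]])

```text
time_s: 91.3
tcp_pos: [0.456, -0.4, 0.0811]
eef_rot: [-179.8, -0.1, -90.0]
contact_force: [-2.3, 2.5, 6.3]
gripper_width: 0.0331
gripper_force: 24.9
```

Emit:
carry_out(targets=[[0,0,0,0,0,0],[0,0,0,0,0,0],[0,0,0,0,0,0]], hand=0.62)

```text
time_s: 91.68
tcp_pos: [0.4559, -0.3997, 0.0799]
eef_rot: [-179.8, -0.0, -90.0]
contact_force: [-0.4, 0.1, 0.3]
gripper_width: 0.0532
gripper_force: 0.0
```

Emit:
carry_out(targets=[[0,0,-0.04,0,0,0],[0,0,-0.1,0,0,0],[0,0,-0.1,0,0,0],[0,0,-0.1,0,0,0],[0,0,0,0,0,0]])

```text
time_s: 92.3
tcp_pos: [0.4571, -0.4009, 0.2549]
eef_rot: [-179.4, -0.3, -90.0]
contact_force: [0.3, -0.1, 0.2]
gripper_width: 0.0543
gripper_force: 0.0
```

Emit:
carry_out(targets=[[-0.1,0,0,0,0,0],[-0.1,0,0,0,0,0],[-0.1,0,0,0,0,0],[-0.1,0,0,0,0,0],[-0.1,0,0,0,0,0]])

```text
time_s: 92.92
tcp_pos: [0.4549, -0.1481, 0.2494]
eef_rot: [-179.8, 0.0, -90.0]
contact_force: [1.0, 0.4, 0.3]
gripper_width: 0.0545
gripper_force: 0.0
```

Emit:
carry_out(targets=[[-0.1,0,0,0,0,0],[-0.1,0,0,0,0,0],[-0.1,0,0,0,0,0],[-0.1,0,0,0,0,0],[0,0,0,0,0,0]])

```text
time_s: 93.55
tcp_pos: [0.4552, 0.053, 0.2494]
eef_rot: [-179.8, 0.0, -89.8]
contact_force: [0.8, 0.1, -0.2]
gripper_width: 0.0545
gripper_force: 0.0
```

Emit:
carry_out(targets=[[0,0,0,0,0,0],[0,0,0,0,0,0],[0,0,0,0,0,0],[0,0,0,0,0,0]])

```text
time_s: 94.05
tcp_pos: [0.4555, 0.0497, 0.2499]
eef_rot: [-179.8, -0.0, -90.1]
contact_force: [0.3, -0.4, 0.4]
gripper_width: 0.0542
gripper_force: 0.0
```

```bash
python3 -c "
from h import *
im=rep()[:,:,::-1];s=r.capture('scene')[:,:,::-1]
a=cv2.resize(im[185:285,380:500],(480,400),interpolation=cv2.INTER_CUBIC)
b=cv2.resize(s[200:330,85:225],(300,279),interpolation=cv2.INTER_CUBIC);b2=s[100:221,260:560]
cv2.imwrite('pics/c16.png',np.hstack([a,np.vstack([b,b2])]))"
```

```text
t 94.05 tcp [0.4555 0.0497 0.2499] rot [-179.8024   -0.0013  -90.0995]
amber [212.9167  66.5167] 45 [ 11  24 180] table/mixer/mat: [0.8543 0.2357] [0.8346 0.2284] [0.8527 0.2351]
amber [199.0851  68.4787] 43 [ 11  24 188] table/mixer/mat: [0.8504 0.271 ] [0.8309 0.2622] [0.8488 0.2703]
amber [477.9197 217.3139] 399 [ 16  12 137] table/mixer/mat: [ 0.4538 -0.4088] [ 0.451  -0.3889] [ 0.4536 -0.4071]
rose [461.4161 243.3723] 321 [ 15  12 137] table/mixer/mat: [ 0.3915 -0.3641] [ 0.3913 -0.3461] [ 0.3914 -0.3626]
green [418.7923 241.7   ] 301 [ 14  12 130] table/mixer/mat: [ 0.3986 -0.2598] [ 0.3981 -0.2462] [ 0.3985 -0.2587]
blue [438.9917 218.0333] 323 [ 13  11 120] table/mixer/mat: [ 0.4547 -0.3124] [ 0.4519 -0.2966] [ 0.4545 -0.3111]
```

View pics/c16.png

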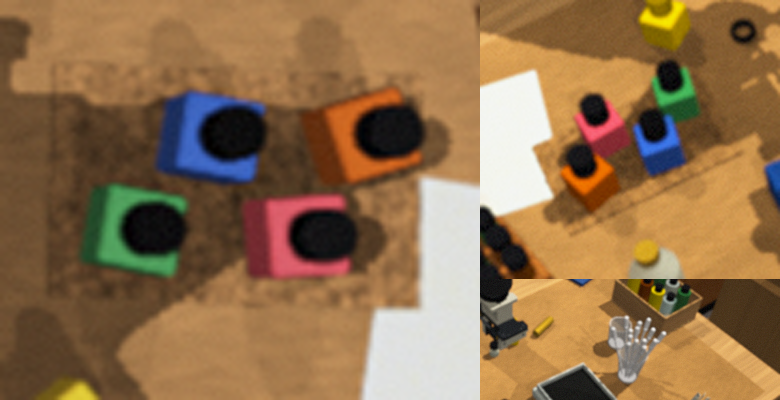

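All four bottles stand upright well inside the mat: amber (370,135), blue (215,135), rose (300,235) and green (135,230). The pipette cup is upright, and the arm is clear. I'm handing the job in.

```bash
python3 -c "
from plant import r
print(r.close_job())"
```

```text
the job is handed in; nothing more can be done
None
```

The job is handed in after about 94 s of robot time: the full batch was run in the order asked, and all four bottles stand upright on the cork mat. The guard is shut, the pipette cup is still upright, and I judged the toggle on and off from its stroke and hard stops because it couldn't be seen.

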